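# Load the jar shaker and close it up

## Robot

A 7-joint arm with a two-finger parallel gripper is mounted at the origin on the work surface. World frame = base frame: x ahead of the robot, y to its left, z up, the work surface at z = 0. Lengths are in m, angles in rad, forces in N, time in s.
With the tool pointing down it reaches from about 0.4 to 0.85 m from the base axis. Payload 10.4 kg.
Tool frame: the origin (TCP) lies on the centre line of the jaws, within the pads' length; the fingertips stand 22 mm ahead of it and the grasp point (between the pads) lies 3 mm ahead of it; x points along the fingers, y is the direction in which the jaws open and shut, and the axes are right-handed (so a half turn about x gives the same grasp; the last joint's range is limited). The gripper opens to 87 mm and grips with 3 to 60 N. Pads are 19 mm wide; open, the fingers measure 117 mm over their backs; the gripper's body (75 mm by 190 mm) begins 51 mm behind the grasp point.
Start: joints at [-1.198, 0.332, -0.065, 1.46, 0.022, 1.35, -0.088], TCP at [0.241, 0.577, 0.245] pointing down, gripper open.
Joint ranges: [-2.6, 2.6], [-0.5, 2.12], [-1.47, 1.34], [0.16, 2.42], [-1.27, 4.41], [0.06, 2.06], [-2.6, 2.6]. Speed limits (rad/s): [2.22, 2.22, 2.79, 2.79, 3.14, 3.14, 3.14].

## Interface

Orientations are given as a unit quaternion [x, y, z, w].
In Python, from bench import * gives the robot as it stands.
- The arm moves only by the tool arm_command, never from a script. Its argument "targets" is one flat list of numbers, 7 for each row, row after row: the turn, a rotation vector about the tool's x, y, z in units of 45 degrees (1.0 is 45 degrees), then the shift along the tool's x, y, z in units of 25 mm (1.0 is 25 mm), then the opening, from 0 (shut) to 1 (fully open). In form: [wx, wy, wz, tx, ty, tz, fingers, wx, wy, wz, tx, ty, tz, fingers, ...]. A call has 1 to 12 rows; each row shifts and turns the pose as measured when the row begins, along the tool's axes as they then stand; what a row does not reach is not made up. A row lasts 1/12 s, in which the tool goes at most 41.7 mm and 7.16 degrees, less where a joint would pass 70% of its speed; a pose out of reach is approached as far as the arm can. A call with a number of a shift or a turn outside -1 to 1 is refused whole. A call with a gripper value outside its range is refused whole. The fingers move at their own pace and stop on an object; "newtons" is the grip in N (left out, the last holds). Time passes only in rows, so rows that do not move let the fingers close. It gives the time, the measured TCP pose, the force and the opening at its end, in the units of the state.
- read_state(): the state, without advancing time (a new reading comes with each control period).
- camera(name): name is "scene" or "top" or "wrist"; returns the picture (400x640x3 uint8, red, green, blue); there is no depth.
- calibration(name): a dict with "camera_matrix" (3x3 intrinsics, pixels), "R" (3x3) and "t" (3): a world point X has camera coordinates R X + t; the wrist camera has in their place "tool_from_camera" (4x4, takes a point from camera to tool coordinates, whose origin is the TCP and whose axes are the tool frame's). Camera axes: x right, y down, z forward; pixel columns grow to the right and rows downward; lengths in m; the calibration is good to about 2 mm. A picture is of the moment at which its call begins: read the wrist's pose just before it. calibration takes no time and is no camera call.
- close_job(): hands the job in, once; it reports no verdict.
The state is a dict: "time": time; "joint_positions": joint angles; "joint_vel": joint speeds; "joint_torque": joint torques, N m; "ee_pos": TCP position; "eef_rot": TCP orientation; "ft_force": force on the tool from outside, world axes, zero at the start; "torque": the same for the moment, N m; "width": finger opening in m.
Only numpy, scipy, OpenCV 4.12 (cv2) and the standard library are available. Lean on these libraries where they do the work, as an engineer would, in place of code of your own. Each camera call takes 0.05 s, during which the arm holds its last target.

## Task

Slide the shaker's empty carriage fully to the park end of its rails and push the clamp lever fully down to lock it. Then stand every small black-capped jar from the bench upright in the tray, one to a bay, and shut the hold-down lid fully. After that raise the clamp lever, slide the carriage until its pointer is on the run mark, and push the clamp lever fully down again to lock it there. Leave the tub, the bottle and the palette knife where they are.

Things in the scene. Friction and masses are not known exactly. Their poses are not given: they have to be found in the camera images.
- shaker: Bench shaker for paint jars, fixed to the bench: a grey base 200 x 460 x 40 mm high with two steel rails along its own y. Origin on the bench under the middle of the rails' length; x points to the clamp-lever side (away from the robot), y along the rails from the park end to the run end, z up. Everything else of the shaker is described in this frame.
- carriage (a joint): Position of the aluminium carriage along the rails in m: 0 = park end (against the end stop at -0.003, first notch under the pawl), 0.100 = run position (pointer on the mark, second notch under the pawl), free to slide on to 0.13; starts at 0.03 to 0.08. About 3 N of friction. With the lever down the pawl blocks it. At value s the carriage's middle is at shaker y = -0.05 + s.
- tray (a point): Middle of the carriage's floor (upper face, 58 mm above the bench), axes like the shaker's. Three bays in a row along y, middles at y = -0.086, 0, +0.086, each 82 mm (y) x 98 mm (x) inside, for one jar each; walls and dividers 24 mm high, 4 to 5 mm thick. Slim corner posts at x +0.050 and -0.064, y +-0.128 rise 74 mm above the floor, to the lid.
- carriage_grip (a point): Middle of the top of the black upright grip post at the carriage's park end (-y), for sliding the carriage: 24 mm (x) x 16 mm (y), 85 mm tall, top 143 mm above the bench; 50 mm of room between it and the carriage end, free on the other sides.
- pointer (a point): Tip of the small white pointer on the carriage's lever side.
- run_mark (a point): Point on the black run mark on the base, a line 4 mm wide and 40 mm long across the rails' direction. The carriage is at the mark when the pointer has the same shaker y as this point; the notch gives +-6 mm.
- lid (a joint): Angle of the hold-down lid in rad: 0 = shut (level, 6 mm above the jars' caps), 1.57 = upright, starts open at 1.6 to 1.75. Stiff hinge: stays where it is left; about 2 to 3 N at the free edge moves it.
- lid_hinge (a point): Middle of the lid's hinge line, which runs along shaker y on the robot's side of the carriage, at tray x = -0.070, 135 mm above the bench. The lid moves with the carriage.
- lid_edge (a point): Middle of the lid's free edge (outer face), 120 mm from the hinge. Grey plate 262 mm long, 6 mm thick, with a black edge strip (12 mm). Open, it stands up on the robot's side, leaning slightly towards the robot; it shuts by swinging over, away from the robot. Shut, its top is 138 mm above the bench, its edge at tray x = +0.05.
- lever (a joint): Angle of the clamp lever in rad: 0 = down, locked (leaning 45 degrees away from the robot, +x); 0.785 = upright; 0.9 = fully raised; starts raised, at 0.8 to 0.88. The pawl is clear of the carriage above 0.55. Stiff: stays where left, about 2 to 4 N at the knob moves it. It goes down only when a notch is under the pawl.
- lever_pivot (a point): The lever's pivot, axis along shaker y, at shaker x = 0.088, y = 0.04, 73 mm above the bench. Upright, the lever stands 38 mm beyond the shut lid's edge and overtops the shut lid by 64 mm.
- lever_knob (a point): Centre of the lever's black ball knob (28 mm across), 115 mm from the pivot; the bar is 14 mm wide (y), 12 mm thick. Locked, it lies at shaker x = 0.169, 154 mm above the bench, and can be pushed upright from its far side.
- jar1: Jar of paint sample: white plastic, black screw cap; 50 mm across (cap 51 mm), 68 mm tall, about 160 g. Origin at the middle of its underside, z up along the jar. Stands on the bench beside the shaker; may be absent in a run.
- jar2: Jar of paint sample: white plastic, black screw cap; 50 mm across (cap 51 mm), 68 mm tall, about 160 g. Origin at the middle of its underside, z up along the jar. Stands on the bench beside the shaker; may be absent in a run.
- jar3: Jar of paint sample: white plastic, black screw cap; 50 mm across (cap 51 mm), 68 mm tall, about 160 g. Origin at the middle of its underside, z up along the jar. Stands on the bench beside the shaker; may be absent in a run.
- jar4: Jar of paint sample: white plastic, black screw cap; 50 mm across (cap 51 mm), 68 mm tall, about 160 g. Origin at the middle of its underside, z up along the jar. Stands on the bench beside the shaker; may be absent in a run.
- tub: Bystander: white lidded tub, 100 mm across, 128 mm tall, standing on the bench. Origin under its middle.
- bottle: Bystander: white bottle with black cap, 72 mm across, 180 mm tall. Origin under its middle.
- knife: Bystander: palette knife with wooden handle lying on the bench, 275 mm long, 14 mm high. Origin under where blade meets handle.
Mind the look-alikes: they are no part of the job. Leave any blue look-alike of the jar2 alone.

How it is judged:
On the way, in this order (a step that is already met when the one before it is completed fails the run):
1. the empty carriage is at the park end (within 8 mm) and the clamp lever is down (value of joint carriage below 0.008 m and value of joint lever below 0.1 rad), for 0.2 s.
2. all the jars present stand upright in the bays of the parked carriage (x of jar1 in the frame of tray between -0.03 and 0.03 m and y of jar1 in the frame of tray between -0.11 and 0.11 m and z of jar1 in the frame of tray between -0.006 and 0.008 m and angle between each of jar1, jar2, jar3, jar4's own z axis and vertical below 0.15 rad and x of jar2 in the frame of tray between -0.03 and 0.03 m and y of jar2 in the frame of tray between -0.11 and 0.11 m and z of jar2 in the frame of tray between -0.006 and 0.008 m and x of jar3 in the frame of tray between -0.03 and 0.03 m and y of jar3 in the frame of tray between -0.11 and 0.11 m and z of jar3 in the frame of tray between -0.006 and 0.008 m and x of jar4 in the frame of tray between -0.03 and 0.03 m and y of jar4 in the frame of tray between -0.11 and 0.11 m and z of jar4 in the frame of tray between -0.006 and 0.008 m and value of joint carriage below 0.02 m), for 0.2 s.
3. the lid is shut over them, the carriage still parked (value of joint lid below 0.06 rad and value of joint carriage below 0.02 m), for 0.2 s.
4. the clamp lever is raised, the lid shut (value of joint lid below 0.06 rad and value of joint lever above 0.55 rad), for 0.1 s.
5. the carriage's pointer is on the run mark (within 7 mm), the lid shut (value of joint lid below 0.06 rad and y of pointer in the frame of run_mark between -0.007 and 0.007 m), for 0.2 s.
At the end, for the whole second after the job is handed in: Every jar present stands upright (within 0.15 rad) on the floor of a bay, the lid is shut (below 0.06 rad), the pointer is within 7 mm of the run mark, the clamp lever is down (below 0.1 rad), all at rest (all of step 5 and x of jar1 in the frame of tray between -0.03 and 0.03 m and y of jar1 in the frame of tray between -0.11 and 0.11 m and z of jar1 in the frame of tray between -0.006 and 0.008 m and angle between each of jar1, jar2, jar3, jar4's own z axis and vertical below 0.15 rad and x of jar2 in the frame of tray between -0.03 and 0.03 m and y of jar2 in the frame of tray between -0.11 and 0.11 m and z of jar2 in the frame of tray between -0.006 and 0.008 m and x of jar3 in the frame of tray between -0.03 and 0.03 m and y of jar3 in the frame of tray between -0.11 and 0.11 m and z of jar3 in the frame of tray between -0.006 and 0.008 m and x of jar4 in the frame of tray between -0.03 and 0.03 m and y of jar4 in the frame of tray between -0.11 and 0.11 m and z of jar4 in the frame of tray between -0.006 and 0.008 m and value of joint lever below 0.1 rad and velocity of joint carriage between -0.01 and 0.01 m/s and linear speed of each of jar1, jar2, jar3, jar4 below 0.03 m/s); the robot touches nothing.
It fails at once if the tub is moved by more than 30 mm (distance of tub from where it was at the start of the episode above 0.03 m).
It fails at once if the bottle is moved by more than 30 mm (distance of bottle from where it was at the start of the episode above 0.03 m).
It fails at once if the palette knife is moved by more than 30 mm (distance of knife from where it was at the start of the episode above 0.03 m).
Of jar1, jar2, jar3, jar4 only 2 to 3 are there at a start; the rules pass over those that are not, and their reading is None.
At some moment in a run one of jar1, jar2, jar3, jar4 may be knocked a few centimetres aside while the robot is not near it.
It also fails if it takes over 210 s, if anything falls off the work surface, if the arm or the gripper's body presses on something with over 40 N, if the wrist force passes 120 N, or if a joint passes its speed limit or range.

## Working session

There is one attempt and no reset: what is moved stays moved. The work goes in short steps, Python scripts to look and compute and a tool call to move; the robot and the scene stay as the last step left them, time stands still between calls to the robot, and variables do not carry over. Pictures are saved under pics/ and viewed, and the job is handed in when it is done.

Besides the shell and the picture viewer there is one more tool, called after "Emit:" as name(argument=value, ...), one argument or row to a line, values as JSON. arm_command: Moves the arm, as the interface text tells. Shifts and turns lie within -1 to 1; 1 stands for 25 mm of shift or 45 degrees of turn. Its arguments: {"type":"object","properties":{"targets":{"type":"array","items":{"type":"number","minimum":-1,"maximum":1}},"newtons":{"type":"number"}},"required":["targets"]}

```bash
ls; mkdir -p pics
python3 - <<'E'
from bench import *
import cv2
s=read_state();print(s)
for n in("scene","top","wrist"):
    cv2.imwrite(f"pics/{n}0.png",camera(n)[:,:,::-1]);print(n,calibration(n))
E
```

```text
pics
{'time': 0.0, 'joint_positions': array([-1.19763051,  0.33288442, -0.06471235,  1.46096161,  0.02159718,
        1.3498862 , -0.08848985]), 'joint_vel': array([-0.00109446,  0.00015321,  0.00113008,  0.00067423, -0.00158322,
       -0.00063971, -0.00095109]), 'joint_torque': array([-7.32843137e-05, -6.23242664e+01,  2.47024465e-02, -3.89897704e+01,
       -6.12985203e-02,  3.95453756e-02,  1.30033113e-04]), 'ee_pos': array([0.24080405, 0.57635583, 0.24373642]), 'eef_rot': array([ 0.13849378,  0.69338975, -0.13950249,  0.69323097]), 'ft_force': array([-0.0353326 , -0.16410518,  0.88004954]), 'torque': array([ 0.00755925,  0.02743006, -0.00158268]), 'width': 0.0868976463683328}
scene {'camera_matrix': array([[364.71783156,   0.        , 315.51315057],
       [  0.        , 364.71783156, 197.20588378],
       [  0.        ,   0.        ,   1.        ]]), 'R': array([[ 0.41214605,  0.91102301,  0.01314228],
       [ 0.59259519, -0.25707723, -0.76337555],
       [-0.69207411,  0.32241027, -0.64582122]]), 't': array([-0.27402135, -0.27567216,  1.41233125])}
top {'camera_matrix': array
[... 191 characters left out ...]
.01524527],
       [-0.98865903,  0.02231728, -0.14851012],
       [ 0.14880256,  0.01206118, -0.98879337]]), 't': array([0.04435569, 0.62583903, 1.57255405])}
wrist {'camera_matrix': array([[357.75249211,   0.        , 321.12610078],
       [  0.        , 357.75249211, 199.80397937],
       [  0.        ,   0.        ,   1.        ]]), 'tool_from_camera': array([[-2.86623829e-04, -2.72362836e-01,  9.62194577e-01,
        -1.39804329e-01],
       [ 9.99999720e-01,  5.87707426e-04,  4.64244365e-04,
         6.93491828e-04],
       [-6.91931809e-04,  9.62194440e-01,  2.72362591e-01,
        -7.61470132e-02],
       [ 0.00000000e+00,  0.00000000e+00,  0.00000000e+00,
         1.00000000e+00]])}
```

View pics/scene0.png

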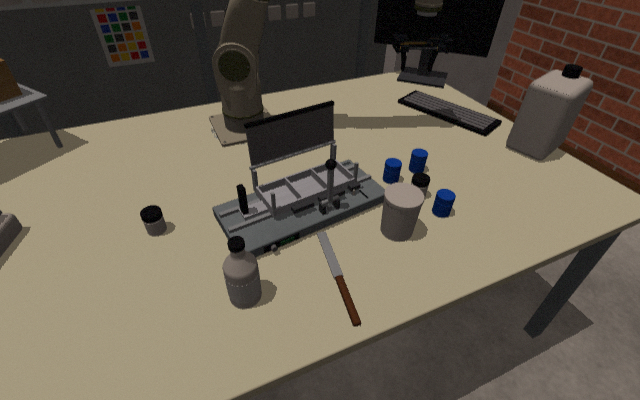

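View pics/top0.png

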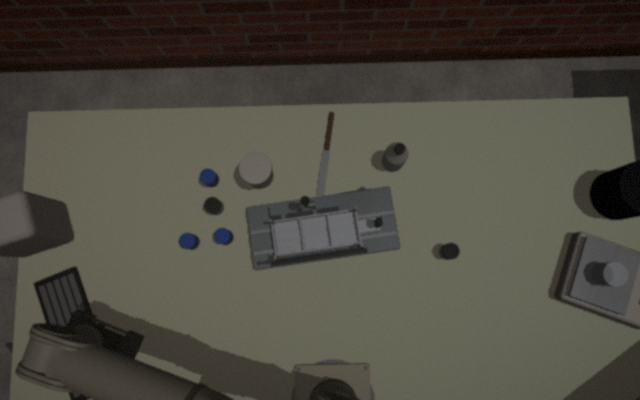

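View pics/wrist0.png

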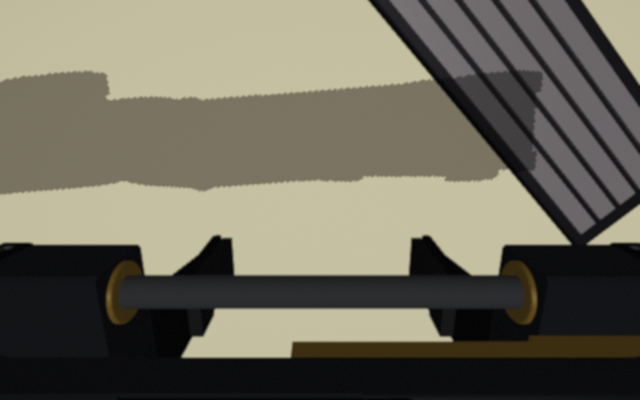

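```bash
cat > h.py <<'E'
from bench import *
import cv2, numpy as np
from scipy.spatial.transform import Rotation as Rn
C={n:calibration(n) for n in("scene","top","wrist")}
def campose(n,s=None):
    c=C[n]
    if n!="wrist": return c["R"].T, -c["R"].T@c["t"]
    T=c["tool_from_camera"]; s=s or read_state(); Rt=Rn.from_quat(s["eef_rot"]).as_matrix()
    return Rt@T[:3,:3], Rt@T[:3,3]+s["ee_pos"]
def ray(n,uv,s=None):
    K=C[n]["camera_matrix"]; R,o=campose(n,s)
    d=R@np.linalg.solve(K,np.array([uv[0],uv[1],1.])); return o,d/np.linalg.norm(d)
def plane(n,uv,z,s=None):
    o,d=ray(n,uv,s); return o+d*(z-o[2])/d[2]
def proj(n,X,s=None):
    R,o=campose(n,s); p=C[n]["camera_matrix"]@(R.T@(np.array(X)-o)); return p[:2]/p[2]
def two(r1,r2):
    (o1,d1),(o2,d2)=r1,r2
    A=np.stack([d1,-d2],1); t=np.linalg.lstsq(A,o2-o1,rcond=None)[0]
    a=o1+t[0]*d1;b=o2+t[1]*d2; return (a+b)/2,np.linalg.norm(a-b)
def crop(im,x0,y0,x1,y1,k,name):
    c=cv2.resize(im[y0:y1,x0:x1],None,fx=k,fy=k,interpolation=cv2.INTER_CUBIC)
    cv2.imwrite(f"pics/{name}.png",c)
E
python3 - <<'E'
from h import *
t=cv2.imread("pics/top0.png");s=cv2.imread("pics/scene0.png")
t=cv2.convertScaleAbs(t,alpha=1.8)
crop(t,180,130,480,290,2.6,"tc0");crop(s,200,90,480,270,2.8,"sc0")
E
```

```text
(no output)
```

View pics/tc0.png

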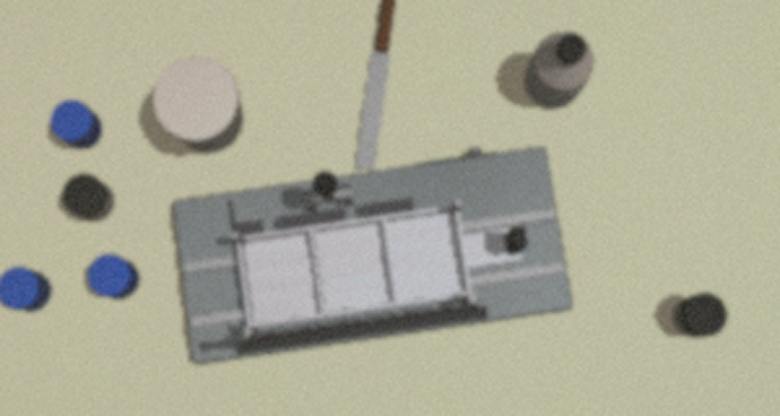

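View pics/sc0.png

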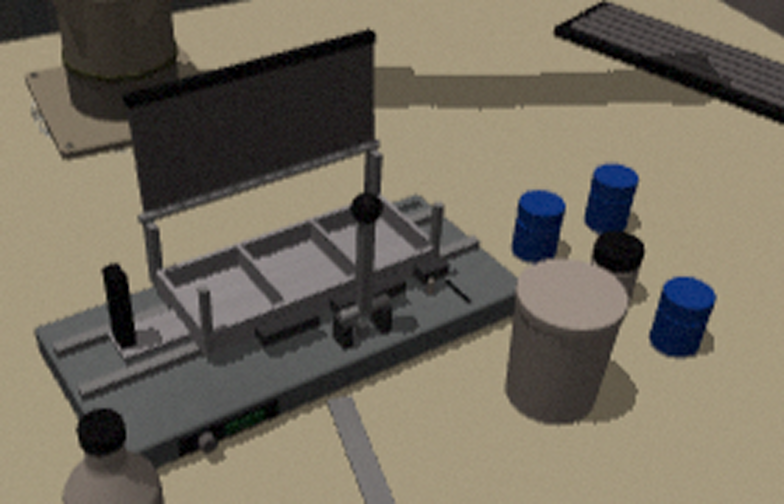

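Run:
```python
from h import *
f=lambda u,v:(180+u/2.6-0.3,130+v/2.6-0.3)
c=[plane("top",f(*p),.04) for p in [(172,202),(545,148),(571,308),(195,362)]]
for p in c: print(p)
c=np.array(c); m=c.mean(0); print("mid",m, "len",np.linalg.norm(c[0]-c[1]),np.linalg.norm(c[3]-c[2]),np.linalg.norm(c[0]-c[3]),np.linalg.norm(c[1]-c[2]))
y=(c[0]-c[1])+(c[3]-c[2]); th=np.arctan2(-y[0],y[1]); print("yaw deg",np.degrees(th))
print("grip",plane("top",f(516,238),.143))
print("knob",plane("top",f(325,184),.187))
for nm,p,z in[("jarL",(87,194),.068),("jarR",(703,314),.068),("bl1",(75,123),.068),("bl2",(22,288),.068),("bl3",(112,276),.068),("tub",(196,99),.128),("bottle",(571,48),.18)]: print(nm,plane("top",f(*p),z))
g=lambda u,v:(200+u/2.8-.3,90+v/2.8-.3)
print("two grip",two(ray("top",f(516,238)),ray("scene",g(116,268))))
print("knob",two(ray("top",f(325,184)),ray("scene",g(367,209))))
print("jarL", plane("scene",g(618,250),.068))
```

```text
[0.6025633  0.25868807 0.04      ]
[ 0.65863779 -0.1955132   0.04      ]
[ 0.46431348 -0.21856443  0.04      ]
[0.40965151 0.23112982 0.04      ]
mid [0.53379152 0.01893507 0.04      ] len 0.45764958409690004 0.4530042451785455 0.19487025714980835 0.19568673485262578
yaw deg 6.984515420071863
grip [ 0.53911247 -0.14546974  0.143     ]
knob [0.59899143 0.06706031 0.187     ]
jarL [0.61069188 0.35611031 0.068     ]
jarR [ 0.45270389 -0.36834194  0.068     ]
bl1 [0.69734353 0.37146355 0.068     ]
bl2 [0.50015162 0.43209837 0.068     ]
bl3 [0.51206384 0.32546733 0.068     ]
tub [0.71058001 0.21732775 0.128     ]
bottle [ 0.7479465  -0.21125092  0.18      ]
two grip (array([ 0.53885632, -0.14581047,  0.14439502]), np.float64(0.0009955417023433503))
knob (array([0.59920566, 0.0676014 , 0.18726357]), np.float64(0.0012071936307149955))
jarL [0.61727543 0.35370677 0.068     ]
```

Run:
```python
from h import *
f=lambda u,v:(180+u/2.6-0.3,130+v/2.6-0.3)
g=lambda u,v:(200+u/2.8-.3,90+v/2.8-.3)
th=np.radians(7);o=np.array([.534,.019,0]);R=Rn.from_euler('z',th).as_matrix()
def sh(X): return (R.T@(X-o)).round(4)
print("post+x-y z.132",sh(plane("top",f(457,203),.132)),sh(plane("scene",g(204,290),.132)))
print("post+x+y",sh(plane("top",f(238,236),.132)),sh(plane("scene",g(437,207),.132)))
print("grip",sh(plane("scene",g(116,268),.143)))
print("knob",sh(plane("scene",g(367,209),.187)))
print("base corner scene",[sh(plane("scene",g(*p),.04)) for p in [(38,333),(90,440),(520,287),(420,198)]])
print("base corner bottom right", sh(plane("scene",g(522,300),.0)))
print("mark",sh(plane("scene",g(470,302),.04)),sh(plane("scene",g(446,278),.04)))
print("mark top",sh(plane("top",f(232,202),.04)),sh(plane("top",f(236,230),.04)))
```

```text
post+x-y z.132 [ 0.0352 -0.1051  0.132 ] [ 0.0371 -0.1055  0.132 ]
post+x+y [0.0336 0.1472 0.132 ] [0.0378 0.1469 0.132 ]
grip [-0.0172 -0.1641  0.143 ]
knob [0.0706 0.0411 0.187 ]
base corner scene [array([-0.0883, -0.2283,  0.04  ]), array([ 0.0675, -0.2363,  0.04  ]), array([0.0943, 0.2208, 0.04  ]), array([-0.0894,  0.2254,  0.04  ])]
base corner bottom right [0.0774 0.2446 0.    ]
mark [0.0872 0.1616 0.04  ] [0.0437 0.1637 0.04  ]
mark top [0.0868 0.1574 0.04  ] [0.0522 0.157  0.04  ]
```

```bash
cat >> h.py <<'E'
O=np.array([.5200,.0172,0]);RS=Rn.from_euler('z',np.radians(7)).as_matrix()
def W(x,y,z): return O+RS@np.array([x,y,z])
def S(X): return RS.T@(np.array(X)-O)
def Rd(yawz):
    "tool down; tool z axis horizontally at world yaw (deg)"
    a=np.radians(yawz); X=np.array([0,0,-1.]); Z=np.array([np.cos(a),np.sin(a),0]); return np.stack([X,np.cross(Z,X),Z],1)
def to(p,R=None,s=None):
    s=s or read_state(); R0=Rn.from_quat(s["eef_rot"]).as_matrix()
    d=R0.T@(np.array(p)-s["ee_pos"])/.025
    w=np.zeros(3) if R is None else (Rn.from_matrix(R0.T@R)).as_rotvec()/np.radians(45)
    print("turn",w.round(3),"(deg",(w*45).round(1),") shift/25mm",d.round(2))
def st():
    s=read_state();R0=Rn.from_quat(s["eef_rot"]).as_matrix()
    print("t",round(s["time"],2),"p",s["ee_pos"].round(4),"S",S(s["ee_pos"]).round(4),"F",s["ft_force"].round(1),"w",round(s["width"],4)); print("axes x",R0[:,0].round(3),"z",R0[:,2].round(3),"j",s["joint_positions"].round(2))
E
python3 - <<'E'
from h import *
st(); to(W(-.002,-.1645,.35),Rd(7)); to(W(-.002,-.1645,.35),Rd(187))
E
```

```text
t 0.15 p [0.2409 0.5765 0.244 ] S [-0.2089  0.5891  0.244 ] F [-0.1 -1.4  0.4] w 0.087
axes x [-0.    -0.001 -1.   ] z [ 0.923 -0.385  0.   ] j [-1.2   0.33 -0.06  1.46  0.02  1.35 -0.09]
turn [-0.659 -0.     0.001] (deg [-29.7  -0.    0.1] ) shift/25mm [ -4.22 -22.1   22.11]
turn [3.341e+00 2.000e-03 0.000e+00] (deg [1.503e+02 1.000e-01 0.000e+00] ) shift/25mm [ -4.22 -22.1   22.11]
```

Emit:
arm_command(
  targets=[-0.15,0,0,-0.95,0,0,1,-0.15,0,0,-0.95,0,0,1,-0.15,0,0,-0.95,0,0,1,-0.15,0,0,-0.95,0,0,1,-0.06,0,0,-0.95,0,0,1,0,0,0,0,0,0,1],
)

```text
time: 0.65
ee_pos: [0.2402, 0.5749, 0.3634]
eef_rot: [-0.056, 0.707, 0.049, 0.704]
ft_force: [0.3, 0.8, 1.2]
width: 0.0869
```

Run:
```python
from h import *
st(); to(W(-.002,-.1645,.35),Rd(7))
```

```text
t 0.65 p [0.2402 0.5749 0.3634] S [-0.2097  0.5876  0.3634] F [0.3 0.8 1.2] w 0.0869
axes x [-0.003 -0.01  -1.   ] z [ 0.989  0.147 -0.005] j [-1.15  0.31 -0.13  1.24  0.04  1.6   0.44]
turn [ 0.033 -0.006  0.012] (deg [ 1.5 -0.3  0.5] ) shift/25mm [  0.78 -30.28   7.53]
```

Emit:
arm_command(
  targets=[0.03,0,0,0,-1,0.3,1,0,0,0,0,-1,0.3,1,0,0,0,0,-1,0.3,1,0,0,0,0,-1,0.3,1,0,0,0,0,-1,0.3,1,0,0,0,0,-1,0.3,1,0,0,0,0,-1,0.3,1,0,0,0,0,-1,0.3,1,0,0,0,0,-1,0.3,1,0,0,0,0,-1,0.3,1,0,0,0,0,-1,0.3,1,0,0,0,0,-1,0.3,1],
)

```text
time: 1.65
ee_pos: [0.3673, 0.2794, 0.3593]
eef_rot: [-0.048, 0.709, 0.041, 0.702]
ft_force: [0.3, 1.1, 0.4]
width: 0.0869
```

Emit:
arm_command(
  targets=[0,0,0,0,-1,0.3,1,0,0,0,0,-1,0.3,1,0,0,0,0,-1,0.3,1,0,0,0,0,-1,0.3,1,0,0,0,0,-1,0.3,1,0,0,0,0,-1,0.3,1,0,0,0,0,-1,0.3,1,0,0,0,0,-1,0.3,1,0,0,0,0,-1,0.3,1,0,0,0,0,-1,0.3,1,0,0,0,0,-1,0.3,1,0,0,0,0,-1,0.3,1],
)

```text
time: 2.65
ee_pos: [0.4952, -0.0243, 0.357]
eef_rot: [-0.046, 0.711, 0.038, 0.701]
ft_force: [0.1, 0.7, -0.0]
width: 0.087
```

Run:
```python
from h import *
st(); to(W(-.002,-.1645,.35),Rd(7))
cv2.imwrite("pics/t1.png",cv2.convertScaleAbs(camera("top")[:,:,::-1],alpha=1.6))
```

```text
t 2.65 p [ 0.4952 -0.0243  0.357 ] S [-0.0297 -0.0382  0.357 ] F [ 0.1  0.7 -0. ] w 0.087
axes x [-0.013 -0.012 -1.   ] z [ 0.993  0.118 -0.014] j [-0.52 -0.    0.48  1.62  0.01  1.54  1.64]
turn [-0.005 -0.018  0.013] (deg [-0.2 -0.8  0.6] ) shift/25mm [ 0.32 -5.04  1.13]
```

View pics/t1.png

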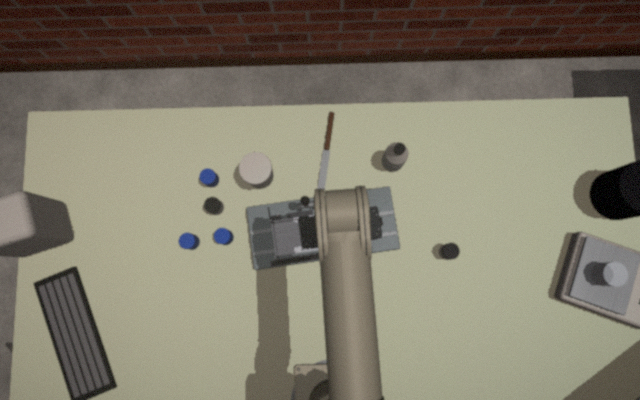

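Emit:
arm_command(
  targets=[0,-0.02,0.01,0.1,-1,0.22,1,0,0,0,0.1,-1,0.22,1,0,0,0,0,-1,0.22,1,0,0,0,0,-1,0.22,1,0,0,0,0,-1,0.22,1,0,0,0,0,0,0,1],
)

```text
time: 3.2
ee_pos: [0.5379, -0.1575, 0.3497]
eef_rot: [-0.04, 0.706, 0.036, 0.706]
ft_force: [-0.4, -0.6, 0.2]
width: 0.0871
```

Run:
```python
from h import *
st(); to(W(-.002,-.1645,.125),Rd(7))
s=read_state();cv2.imwrite("pics/w1.png",camera("wrist")[:,:,::-1]);print(proj("wrist",W(-.002,-.1645,.143),s))
```

```text
t 3.2 p [ 0.5379 -0.1575  0.3497] S [-0.0036 -0.1755  0.3497] F [-0.4 -0.6  0.2] w 0.0871
axes x [ 0.001 -0.005 -1.   ] z [0.994 0.107 0.   ] j [-0.35  0.16  0.63  1.49 -0.09  1.52  1.96]
turn [-0.019 -0.     0.006] (deg [-0.8 -0.   0.3] ) shift/25mm [8.99 0.48 0.06]
[331.71986456 179.30331329]
```

View pics/w1.png

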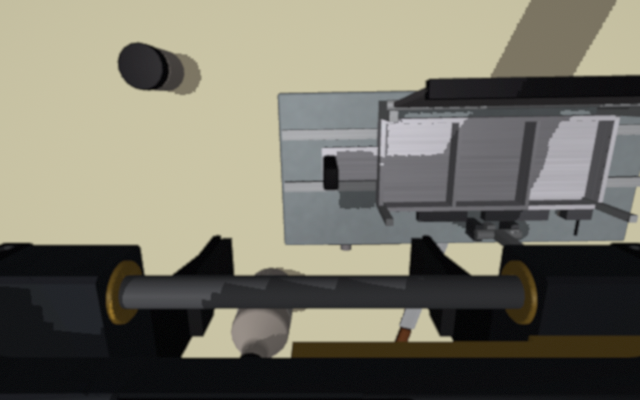

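Emit:
arm_command(
  targets=[-0.02,0,0,1,0.45,0,1,0,0,0,1,0,0,1,0,0,0,1,0,0,1,0,0,0,1,0,0,1,0,0,0,1,0,0,1,0,0,0,1,0,0,1,0,0,0,1,0,0,1,0,0,0,1,0,0,1,0,0,0,0.8,0,0,1,0,0,0,0,0,0,1],
)

```text
time: 4.08
ee_pos: [0.5354, -0.1333, 0.1189]
eef_rot: [-0.045, 0.705, 0.046, 0.706]
ft_force: [-0.5, 0.6, -0.4]
width: 0.0869
```

Run:
```python
from h import *
st(); to(W(-.002,-.1645,.125),Rd(7))
s=camera("scene")[:,:,::-1];crop(s,200,60,480,270,2.8,"s2")
```

```text
t 4.08 p [ 0.5354 -0.1333  0.1189] S [-0.0031 -0.1513  0.1189] F [-0.5  0.6 -0.4] w 0.0869
axes x [ 0.001  0.002 -1.   ] z [0.992 0.128 0.001] j [-0.33  0.31  0.58  1.83 -0.19  1.06  2.02]
turn [ 0.008  0.002 -0.002] (deg [ 0.4  0.1 -0.1] ) shift/25mm [-0.25 -0.53  0.04]
```

View pics/s2.png

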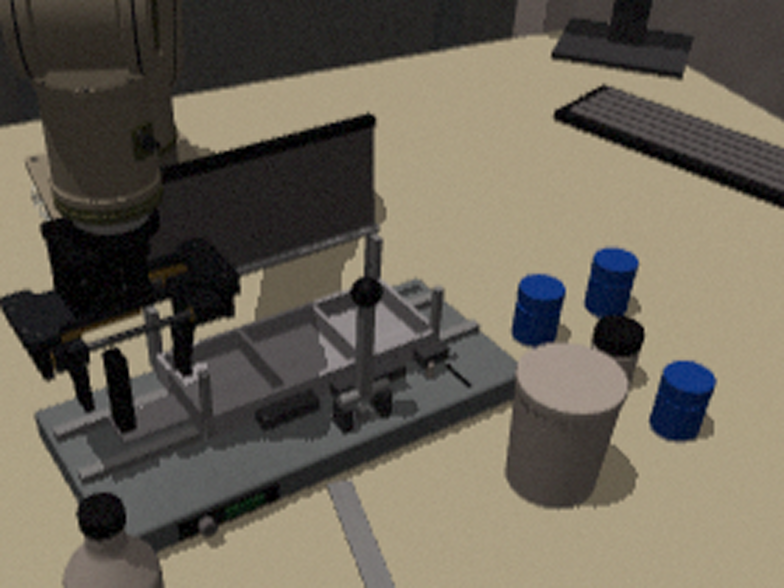

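Emit:
arm_command(
  targets=[0,0,0,-0.2,-0.5,0,1,0,0,0,0,0,0,0.1,0,0,0,0,0,0,0.1,0,0,0,0,0,0,0.1,0,0,0,0,0,0,0.1,0,0,0,0,0,0,0.1,0,0,0,0,0,0,0.1,0,0,0,0,0,0,0.1],
  newtons=25,
)

```text
time: 4.8
ee_pos: [0.5415, -0.1469, 0.1336]
eef_rot: [-0.045, 0.701, 0.046, 0.71]
ft_force: [-0.7, 1.1, 0.3]
width: 0.0484
```

Run:
```python
from h import *
st(); to(W(-.002,-.237,.125),Rd(7))
```

```text
t 4.8 p [ 0.5415 -0.1469  0.1336] S [ 0.0013 -0.1655  0.1336] F [-0.7  1.1  0.3] w 0.0484
axes x [ 0.012  0.002 -1.   ] z [0.992 0.128 0.013] j [-0.31  0.3   0.58  1.8  -0.19  1.08  2.04]
turn [ 0.008  0.016 -0.001] (deg [ 0.4  0.7 -0. ] ) shift/25mm [ 0.34 -2.86 -0.15]
```

Emit:
arm_command(
  targets=[0,0.01,0,0.3,0,-0.1,0.1,0,0,0,0,0,0,0.1,0,0,0,0,0,0,0.1,0,0,0,0,0,0,0.1,0,0,0,0,0,0,0.1,0,0,0,0,0,0,0.1,0,0,0,0,0,0,0.1,0,0,0,0,0,0,0.1],
)

```text
time: 5.47
ee_pos: [0.5386, -0.1474, 0.1249]
eef_rot: [-0.045, 0.705, 0.045, 0.707]
ft_force: [-0.3, -0.9, -0.8]
width: 0.0163
```

Run:
```python
from h import *
st(); to(W(-.002,-.237,.125),Rd(7))
```

```text
t 5.47 p [ 0.5386 -0.1474  0.1249] S [-0.0016 -0.1656  0.1249] F [-0.3 -0.9 -0.8] w 0.0163
axes x [ 0.003  0.001 -1.   ] z [0.992 0.128 0.003] j [-0.31  0.31  0.58  1.81 -0.2   1.07  2.05]
turn [ 0.008  0.004 -0.   ] (deg [ 0.3  0.2 -0. ] ) shift/25mm [-0.01 -2.86 -0.03]
```

Emit:
arm_command(
  targets=[0,0,0,0,-0.5,0,0.1,0,0,0,0,-0.5,0,0.1,0,0,0,0,-0.5,0,0.1,0,0,0,0,-0.5,0,0.1,0,0,0,0,-0.3,0,0.1,0,0,0,0,-0.2,0,0.1],
)

```text
time: 5.97
ee_pos: [0.5459, -0.2056, 0.1248]
eef_rot: [-0.045, 0.706, 0.05, 0.705]
ft_force: [-3.3, 3.7, 3.5]
width: 0.0158
```

Run:
```python
from h import *
st(); to(W(-.002,-.237,.125),Rd(7))
```

```text
t 5.97 p [ 0.5459 -0.2056  0.1248] S [-0.0014 -0.2243  0.1248] F [-3.3  3.7  3.5] w 0.0158
axes x [-0.002  0.008 -1.   ] z [ 0.991  0.134 -0.001] j [-0.2   0.38  0.59  1.74 -0.24  1.1   2.18]
turn [ 0.015 -0.001 -0.01 ] (deg [ 0.7 -0.  -0.5] ) shift/25mm [-0.01 -0.51 -0.03]
```

Emit:
arm_command(
  targets=[0.01,0,-0.01,0,-0.3,0,0.1,0,0,0,0,-0.25,0,0.1,0,0,0,0,-0.25,0,0.1],
)

```text
time: 6.22
ee_pos: [0.5482, -0.2241, 0.1247]
eef_rot: [-0.044, 0.706, 0.046, 0.705]
ft_force: [-8.6, 39.6, 9.2]
width: 0.0157
```

Emit:
arm_command(
  targets=[0,0,0,0,-0.25,0,0.1,0,0,0,0,-0.25,0,0.1],
)

```text
time: 6.38
ee_pos: [0.5483, -0.2242, 0.1244]
eef_rot: [-0.039, 0.709, 0.057, 0.702]
ft_force: [-17.1, 26.7, 23.4]
width: 0.0164
```

Run:
```python
from h import *
st()
```

```text
t 6.38 p [ 0.5483 -0.2242  0.1244] S [-0.0013 -0.2431  0.1244] F [-17.1  26.7  23.4] w 0.0164
axes x [-0.012  0.025 -1.   ] z [ 0.991  0.136 -0.009] j [-0.15  0.41  0.59  1.7  -0.27  1.13  2.23]
```

Emit:
arm_command(
  targets=[0,0,0,0,0,0,0.8,0,0,0,0,0,0,0.8,0,0,0,0,0,0,0.8,0,0,0,0,0,0,0.8,0,0,0,0,0,0,0.8,0,0,0,0,0,0,0.8],
)

```text
time: 6.88
ee_pos: [0.5489, -0.2242, 0.1242]
eef_rot: [-0.04, 0.709, 0.058, 0.702]
ft_force: [0.6, -0.3, -0.2]
width: 0.0485
```

Run:
```python
from h import *
st();to(W(-.002,-.240,.38),Rd(7))
cv2.imwrite("pics/s3.png",camera("scene")[:,:,::-1])
s=camera("scene")[:,:,::-1];crop(s,200,60,480,270,2.8,"s3")
```

```text
t 6.88 p [ 0.5489 -0.2242  0.1242] S [-0.0008 -0.2432  0.1242] F [ 0.6 -0.3 -0.2] w 0.0485
axes x [-0.012  0.025 -1.   ] z [ 0.99   0.138 -0.009] j [-0.15  0.41  0.59  1.7  -0.27  1.13  2.23]
turn [ 0.021 -0.011 -0.034] (deg [ 0.9 -0.5 -1.5] ) shift/25mm [-10.22   0.4   -0.13]
```

View pics/s3.png

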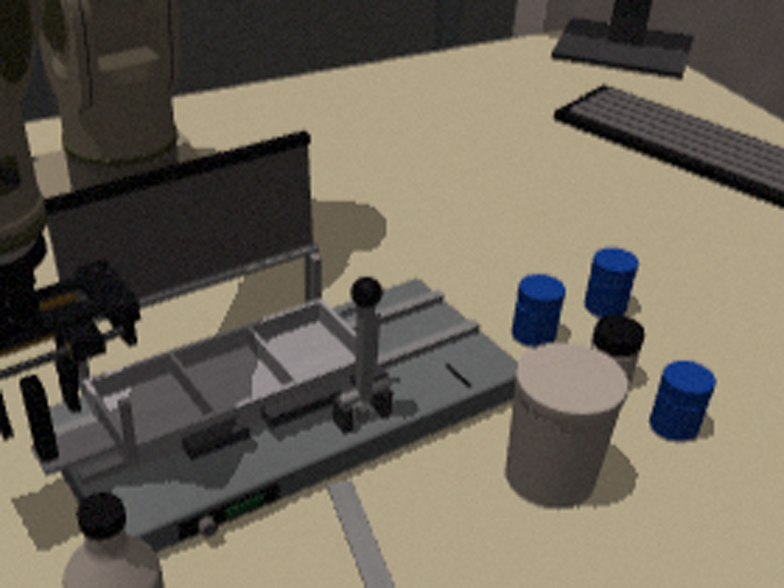

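Emit:
arm_command(
  targets=[0.02,-0.01,-0.03,-1,0,0,0.6,0,0,0,-1,0,0,0.6,0,0,0,-1,0,0,0,0,0,0,-1,0,0,0,0,0,0,-1,0,0,0,0,0,0,-1,0,0,0,0,0,0,-1,0,0,0,0,0,0,0,1,0.1,0,0,0,0,0,1,0.2,0,0,0,0,0,1,0.2,0,0,0,0,0,1,0.2,0,0,0,0,0,1,0.2,0],
)

```text
time: 7.98
ee_pos: [0.5547, -0.1031, 0.3083]
eef_rot: [-0.038, 0.706, 0.037, 0.706]
ft_force: [0.8, 0.1, 0.1]
width: 0.0014
```

Emit:
arm_command(
  targets=[0,0,0,0,1,0.2,0,0,0,0,0,1,0.2,0,0,0,0,0,1,0.2,0,0,0,0,0,1,0.2,0,0,0,0,0,1,0.2,0,0,0,0,0,0.8,0.2,0,0,0,0,0,0,0,0],
)

```text
time: 8.57
ee_pos: [0.5689, 0.0572, 0.3084]
eef_rot: [-0.039, 0.705, 0.04, 0.707]
ft_force: [-0.0, 0.6, -0.2]
width: 0.0006
```

Run:
```python
from h import *
st();to(W(.045,.04,.172),Rd(7))
s=read_state();cv2.imwrite("pics/w4.png",camera("wrist")[:,:,::-1]);print(proj("wrist",W(.085,.04,.187),s))
```

```text
t 8.57 p [0.5689 0.0572 0.3084] S [0.0534 0.0338 0.3084] F [-0.   0.6 -0.2] w 0.0006
axes x [ 0.002  0.001 -1.   ] z [0.994 0.112 0.002] j [-0.58  0.19  0.47  1.53 -0.09  1.44  1.57]
turn [-0.013  0.002 -0.   ] (deg [-0.6  0.1 -0. ] ) shift/25mm [ 5.46  0.24 -0.35]
[327.54005487 240.24418324]
```

View pics/w4.png

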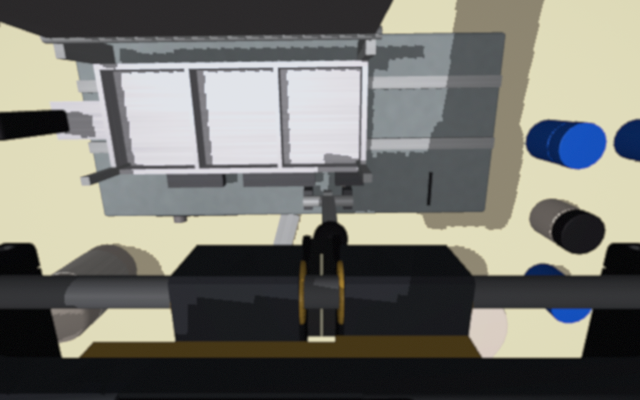

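Emit:
arm_command(
  targets=[-0.01,0,0,0.3,0.24,-0.45,0,0,0,0,1,0,0,0,0,0,0,1,0,0,0,0,0,0,1,0,0,0,0,0,0,1,0,0,0,0,0,0,0.9,0,0,0,0,0,0,0,0,0,0],
)

```text
time: 9.2
ee_pos: [0.5583, 0.0514, 0.176]
eef_rot: [-0.04, 0.703, 0.038, 0.709]
ft_force: [-1.1, 0.3, -0.4]
width: 0.0004
```

Run:
```python
from h import *
st();to(W(.045,.04,.172),Rd(7))
```

```text
t 9.2 p [0.5583 0.0514 0.176 ] S [0.0421 0.0293 0.176 ] F [-1.1  0.3 -0.4] w 0.0004
axes x [ 0.008 -0.002 -1.   ] z [0.994 0.11  0.008] j [-0.57  0.24  0.46  1.75 -0.11  1.16  1.6 ]
turn [-0.015  0.01   0.004] (deg [-0.7  0.5  0.2] ) shift/25mm [0.16 0.43 0.11]
```

Emit:
arm_command(
  targets=[-0.015,0.01,0,0.1,0.45,0,0,0,0,0,0,0,0.5,0,0,0,0,0,0,0.5,0,0,0,0,0,0,0.5,0,0,0,0,0,0,0.5,0,0,0,0,0,0,0.5,0,0,0,0,0,0,0.5,0],
)

```text
time: 9.78
ee_pos: [0.6329, 0.0726, 0.1811]
eef_rot: [-0.044, 0.706, 0.043, 0.705]
ft_force: [-2.7, 0.2, -1.0]
width: 0.0005
```

Run:
```python
from h import *
st();to(W(.1455,.04,.172),Rd(7))
```

```text
t 9.78 p [0.6329 0.0726 0.1811] S [0.1188 0.0412 0.1811] F [-2.7  0.2 -1. ] w 0.0005
axes x [-0.002 -0.001 -1.   ] z [ 0.992  0.122 -0.002] j [-0.53  0.42  0.45  1.53 -0.19  1.24  1.64]
turn [ 0.001 -0.003  0.001] (deg [ 0.  -0.1  0.1] ) shift/25mm [ 0.36 -0.05  1.07]
```

Emit:
arm_command(
  targets=[0,0,0,0.3,0,0.4,0,0,0,0,0.15,0,0.35,0,0,0,0,0,0,0.3,0,0,0,0,0,0,0.2,0],
)

```text
time: 10.12
ee_pos: [0.6597, 0.077, 0.1734]
eef_rot: [-0.045, 0.713, 0.043, 0.699]
ft_force: [-38.6, -5.9, 15.6]
width: 0.0003
```

Run:
```python
from h import *
st();to(W(.1455,.04,.172),Rd(7))
s=camera("scene")[:,:,::-1];crop(s,200,60,480,270,2.8,"s5")
```

```text
t 10.12 p [0.6597 0.077  0.1734] S [0.146  0.0423 0.1734] F [-38.6  -5.9  15.6] w 0.0003
axes x [-0.02  -0.003 -1.   ] z [ 0.992  0.124 -0.02 ] j [-0.5   0.5   0.44  1.44 -0.21  1.27  1.66]
turn [ 0.003 -0.026  0.001] (deg [ 0.1 -1.2  0. ] ) shift/25mm [ 0.06 -0.09 -0.02]
```

View pics/s5.png

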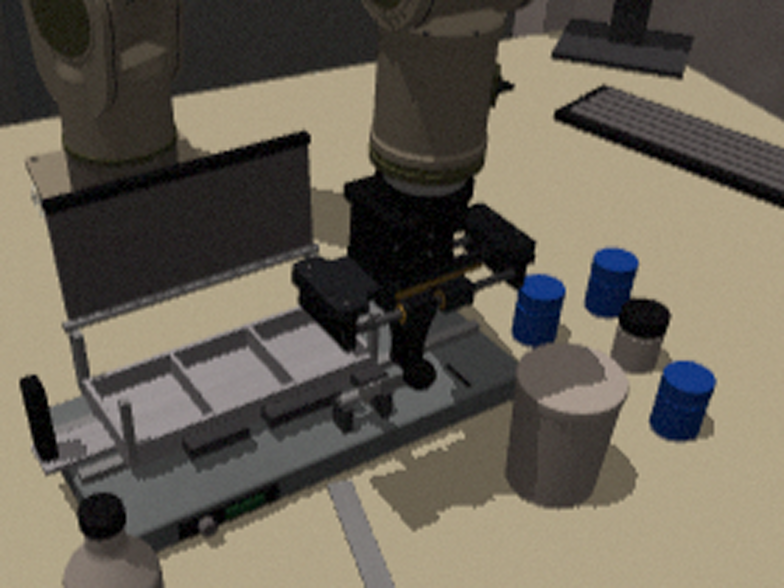

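Emit:
arm_command(
  targets=[0,-0.02,0,0,0,-0.8,0,0,0,0,-1,0,-0.5,0,0,0,0,-1,0,0,0.5,0,0,0,-1,0,0,1,0,0,0,-1,0,0,1,0,0,0,-1,0,0,1,0,0,0,-1,0,0,1,0,0,0,-0.5,0,0,1,0,0,0,0,0,0,1],
)

```text
time: 10.92
ee_pos: [0.6251, 0.0758, 0.3561]
eef_rot: [-0.046, 0.708, 0.045, 0.704]
ft_force: [1.0, -0.3, 0.3]
width: 0.0393
```

Run:
```python
from h import *
st()
t=cv2.convertScaleAbs(camera("top")[:,:,::-1],alpha=1.8);crop(t,160,130,460,290,2.6,"t6")
s=camera("scene")[:,:,::-1];crop(s,130,110,480,270,2.2,"s6")
```

```text
t 10.92 p [0.6251 0.0758 0.3561] S [0.1114 0.0454 0.3561] F [ 1.  -0.3  0.3] w 0.0393
axes x [-0.005 -0.001 -1.   ] z [ 0.992  0.128 -0.005] j [-0.54  0.33  0.48  1.27 -0.15  1.58  1.61]
```

View pics/t6.png

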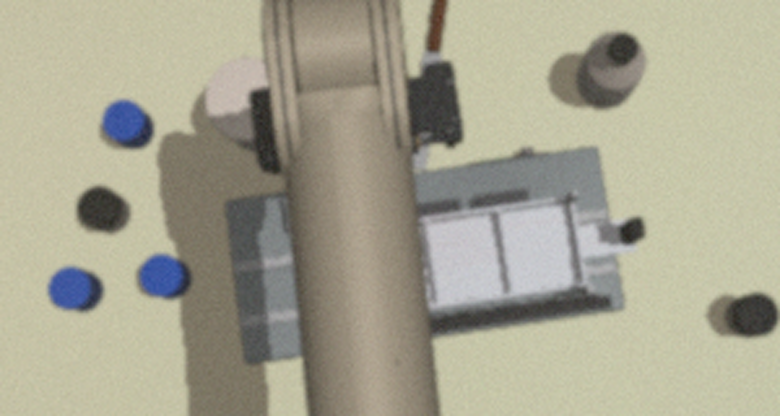

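View pics/s6.png

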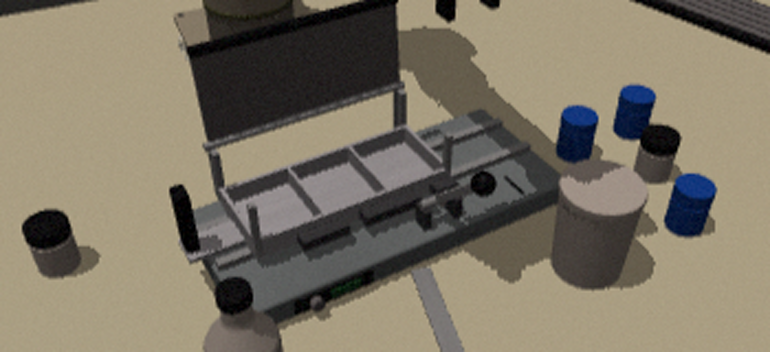

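Run:
```python
from h import *
f=lambda u,v:(160+u/2.6-0.3,130+v/2.6-0.3)
g=lambda u,v:(130+u/2.2-.3,110+v/2.2-.3)
print("knob S",S(plane("scene",g(483,183),.154)))
print("jarL",plane("top",f(100,207),.068),plane("scene",g(660,139),.068))
print("jarR",plane("top",f(755,314),.068),plane("scene",g(46,226),.068))
for p in[(127,122),(75,288),(163,275)]:print(plane("top",f(*p),.068))
```

```text
knob S [0.16672138 0.04159682 0.154     ]
jarL [0.59607388 0.40262502 0.068     ] [0.60377251 0.39735383 0.068     ]
jarR [ 0.45270389 -0.36834194  0.068     ] [ 0.45792585 -0.37001389  0.068     ]
[0.69856935 0.37147742 0.068     ]
[0.50012633 0.43091125 0.068     ]
[0.51327314 0.32666228 0.068     ]
```

Emit:
arm_command(
  targets=[-0.155,0,0,0,0,0,1,-0.155,0,0,0,0,0,1,-0.155,0,0,0,0,0,1,-0.155,0,0,0,0,0,1,-0.155,0,0,0,0,0,1,-0.155,0,0,0,0,0,1,-0.155,0,0,0,0,0,1,-0.155,0,0,0,0,0,1,-0.155,0,0,0,0,0,1,-0.155,0,0,0,0,0,1,-0.155,0,0,0,0,0,1,-0.155,0,0,0,0,0,1],
)

```text
time: 12.02
ee_pos: [0.6193, 0.0787, 0.3252]
eef_rot: [-0.423, 0.582, 0.435, 0.541]
ft_force: [-0.1, 0.2, -1.3]
width: 0.0871
```

Emit:
arm_command(
  targets=[-0.155,0,0,0,0,0,1,-0.155,0,0,0,0,0,1,-0.155,0,0,0,0,0,1,-0.155,0,0,0,0,0,1,-0.155,0,0,0,0,0,1,-0.155,0,0,0,0,0,1,-0.155,0,0,0,0,0,1,-0.155,0,0,0,0,0,1,-0.155,0,0,0,0,0,1,-0.155,0,0,0,0,0,1,-0.155,0,0,0,0,0,1,-0.155,0,0,0,0,0,1],
)

```text
time: 13.02
ee_pos: [0.5381, 0.2275, 0.2085]
eef_rot: [-0.598, 0.428, 0.616, 0.281]
ft_force: [0.8, -0.6, -0.3]
width: 0.0872
```

Run:
```python
from h import *
st();to([.60,.40,.25],Rd(187))
```

```text
t 13.02 p [0.5381 0.2275 0.2085] S [0.0436 0.2066 0.2085] F [ 0.8 -0.6 -0.3] w 0.0872
axes x [-0.126 -0.166 -0.978] z [-0.497  0.864 -0.083] j [ 0.34  0.89 -1.47  1.41  0.86  1.8   2.6 ]
turn [-1.496  0.051 -0.278] (deg [-67.3   2.3 -12.5] ) shift/25mm [-3.08 -5.09  4.59]
```

Run:
```python
from h import *
print(read_state()["joint_positions"])
s=camera("scene")[:,:,::-1];cv2.imwrite("pics/s7.png",s);cv2.imwrite("pics/t7.png",cv2.convertScaleAbs(camera("top")[:,:,::-1],alpha=1.6))
to([.54,.23,.36],Rd(97))
```

```text
[ 0.33529805  0.89065845 -1.46745679  1.4149853   0.85733694  1.79705653
  2.602491  ]
turn [ 0.51  -0.154 -0.224] (deg [ 23.   -6.9 -10.1] ) shift/25mm [-5.99  1.   -0.66]
```

View pics/s7.png

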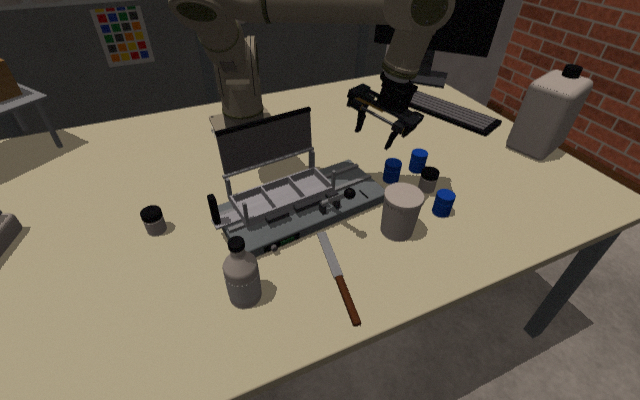

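View pics/t7.png

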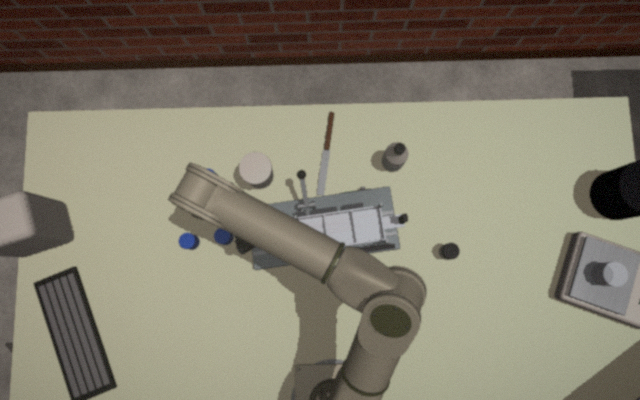

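Emit:
arm_command(
  targets=[0.15,0,0,0,0,0,1,0.15,0,0,-0.2,0,0,1,0.15,0,0,-0.2,0,0,1,0.15,0,0,-0.2,0,0,1],
)

```text
time: 13.45
ee_pos: [0.5324, 0.2351, 0.2165]
eef_rot: [-0.517, 0.562, 0.501, 0.408]
ft_force: [-0.0, -0.4, -0.2]
width: 0.087
```

Run:
```python
from h import *
st();to([.54,.2,.36],Rd(7))
```

```text
t 13.45 p [0.5324 0.2351 0.2165] S [0.0389 0.2147 0.2165] F [-0.  -0.4 -0.2] w 0.087
axes x [-0.133 -0.172 -0.976] z [-0.059  0.985 -0.165] j [ 0.3   0.82 -1.39  1.4   0.78  1.77  2.16]
turn [ 1.897 -0.306  0.013] (deg [ 85.3 -13.8   0.6] ) shift/25mm [-5.4   0.56 -2.35]
```

Emit:
arm_command(
  targets=[0.15,-0.03,0,-0.5,0,0,1,0.15,-0.03,0,-0.5,0,0,1,0.15,-0.03,0,-0.5,0,0,1,0.15,-0.03,0,-0.5,0,0,1,0.15,-0.03,0,-0.5,0,0,1,0.15,-0.03,0,-0.5,0,0,1,0.15,-0.03,0,-0.5,0,0,1,0.15,-0.03,0,-0.5,0,0,1],
)

```text
time: 14.12
ee_pos: [0.5416, 0.244, 0.311]
eef_rot: [-0.214, 0.695, 0.222, 0.65]
ft_force: [-0.1, -0.9, 0.6]
width: 0.0866
```

Run:
```python
from h import *
st();to([.54,.25,.32],Rd(7));to([.54,.25,.32],Rd(-83))
```

```text
t 14.12 p [0.5416 0.244  0.311 ] S [0.0491 0.2224 0.311 ] F [-0.1 -0.9  0.6] w 0.0866
axes x [-0.064 -0.009 -0.998] z [ 0.807  0.587 -0.057] j [ 0.38  0.61 -1.34  1.34  0.55  1.68  1.32]
turn [ 0.644 -0.081 -0.019] (deg [29.  -3.6 -0.9] ) shift/25mm [-0.36  0.24  0.07]
turn [ 2.643 -0.084  0.052] (deg [118.9  -3.8   2.3] ) shift/25mm [-0.36  0.24  0.07]
```

Emit:
arm_command(
  targets=[0.15,-0.01,0,0,0,0,1,0.15,-0.01,0,0,0,0,1,0.15,-0.01,0,0,0,0,1,0.15,-0.01,0,0,0,0,1,0.15,-0.01,0,0,0,0,1,0.15,-0.01,0,0,0,0,1,0.15,0,0,0,0,0,1,0.15,0,0,0,0,0,1,0.15,0,0,0,0,0,1,0.15,0,0,0,0,0,1,0.15,0,0,0,0,0,1,0.15,0,0,0,0,0,1],
)

```text
time: 15.12
ee_pos: [0.5385, 0.2409, 0.3049]
eef_rot: [0.291, 0.65, -0.298, 0.636]
ft_force: [-0.2, -0.1, 0.5]
width: 0.0868
```

Run:
```python
from h import *
st();to([.54,.25,.32],Rd(-83));to([.54,.25,.32],Rd(-173))
```

```text
t 15.12 p [0.5385 0.2409 0.3049] S [0.0457 0.2197 0.3049] F [-0.2 -0.1  0.5] w 0.0868
axes x [-0.023 -0.001 -1.   ] z [ 0.653 -0.757 -0.014] j [ 0.29  0.43 -1.06  1.4   0.36  1.54 -0.03]
turn [ 0.75  -0.011  0.028] (deg [33.8 -0.5  1.3] ) shift/25mm [-0.6   0.27 -0.25]
turn [2.75  0.015 0.033] (deg [123.8   0.7   1.5] ) shift/25mm [-0.6   0.27 -0.25]
```

Emit:
arm_command(
  targets=[0.15,0,0,0,0,0,1,0.15,0,0,0,0,0,1,0.15,0,0,0,0,0,1,0.15,0,0,0,0,0,1,0.15,0,0,0,0,0,1,0.15,0,0,0,0,0,1,0.15,0,0,0,0,0,1,0.15,0,0,0,0,0,1,0.15,0,0,0,0,0,1,0.15,0,0,0,0,0,1,0.15,0,0,0,0,0,1,0.15,0,0,0,0,0,1],
)

```text
time: 16.12
ee_pos: [0.5339, 0.2375, 0.2938]
eef_rot: [-0.638, -0.276, 0.665, -0.272]
ft_force: [-0.4, -0.2, 0.1]
width: 0.0872
```

Run:
```python
from h import *
st();to([.60,.40,.25],Rd(-165))
s=read_state();cv2.imwrite("pics/w8.png",camera("wrist")[:,:,::-1]);print(proj("wrist",[.6,.4,.068],s))
```

```text
t 16.12 p [0.5339 0.2375 0.2938] S [0.0406 0.217  0.2938] F [-0.4 -0.2  0.1] w 0.0872
axes x [-0.038 -0.009 -0.999] z [-0.699 -0.714  0.033] j [ 0.13  0.35 -0.8   1.43  0.23  1.5  -1.44]
turn [0.68  0.049 0.015] (deg [30.6  2.2  0.7] ) shift/25mm [ 1.59 -2.62 -6.55]
[254.45895076 -11.30844966]
```

View pics/w8.png

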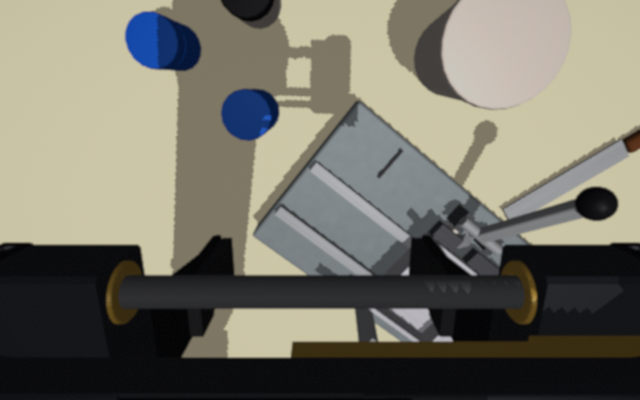

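Emit:
arm_command(
  targets=[0.15,0.01,0,-0.3,0,0,1,0.15,0.01,0,-0.3,0,0,1,0.15,0.01,0,-0.3,0,0,1,0.15,0.01,0,0,0,0,1],
)

```text
time: 16.5
ee_pos: [0.5333, 0.2367, 0.3132]
eef_rot: [-0.692, -0.115, 0.704, -0.11]
ft_force: [0.6, -0.4, 0.9]
width: 0.0869
```

Run:
```python
from h import *
st();to([.58,.385,.27],Rd(-160))
```

```text
t 16.5 p [0.5333 0.2367 0.3132] S [0.0399 0.2162 0.3132] F [ 0.6 -0.4  0.9] w 0.0869
axes x [-0.018  0.005 -1.   ] z [-0.949 -0.314  0.015] j [ 0.1   0.3  -0.73  1.42  0.19  1.5  -1.88]
turn [-0.038  0.019  0.014] (deg [-1.7  0.9  0.6] ) shift/25mm [ 1.72 -5.03 -3.66]
```

Emit:
arm_command(
  targets=[0,0.02,0.01,0.35,-1,-0.4,1,0,0,0,0.35,-1,-0.4,1,0,0,0,0.35,-1,-0.4,1,0,0,0,0.35,-1,-0.4,1,0,0,0,0.3,-1,-0.4,1,0,0,0,0.3,0,-0.4,1,0,0,0,0,0,0,1],
)

```text
time: 17.08
ee_pos: [0.5518, 0.3762, 0.2572]
eef_rot: [-0.697, -0.114, 0.698, -0.116]
ft_force: [0.7, -0.8, -0.8]
width: 0.0871
```

Run:
```python
from h import *
st()
s=read_state();cv2.imwrite("pics/w9.png",camera("wrist")[:,:,::-1]);print(proj("wrist",[.6,.4,.068],s))
```

```text
t 17.08 p [0.5518 0.3762 0.2572] S [0.0753 0.3525 0.2572] F [ 0.7 -0.8 -0.8] w 0.0871
axes x [-0.001 -0.003 -1.   ] z [-0.947 -0.322  0.002] j [-0.18  0.52 -0.73  1.28  0.34  1.47 -2.12]
[314.62057556 121.82831365]
```

View pics/w9.png

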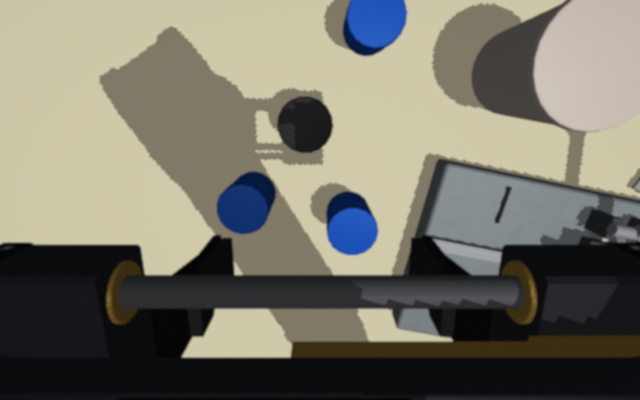

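Run:
```python
from h import *
p=plane("wrist",(305,124),.068);print(p)
for q in [(247,207),(352,231),(375,20)]: print(plane("wrist",q,.068))
to([p[0],p[1],.16],Rd(-161.2)); to([p[0],p[1],.052],Rd(-161.2))
```

```text
[0.59386769 0.4085019  0.068     ]
[0.50126577 0.43695835 0.068     ]
[0.51078344 0.33265276 0.068     ]
[0.69407905 0.37960626 0.068     ]
turn [ 0.     0.003 -0.002] (deg [ 0.   0.1 -0.1] ) shift/25mm [ 3.92 -0.64 -2.06]
turn [ 0.     0.003 -0.002] (deg [ 0.   0.1 -0.1] ) shift/25mm [ 8.24 -0.65 -2.07]
```

Emit:
arm_command(
  targets=[0,0,0,0.5,-0.3,-1,1,0,0,0,0.9,-0.3,-1,1,0,0,0,1,0,-0.1,1,0,0,0,1,0,0,1,0,0,0,1,0,0,1,0,0,0,1,0,0,1],
)

```text
time: 17.63
ee_pos: [0.5992, 0.407, 0.1281]
eef_rot: [0.7, 0.119, -0.694, 0.117]
ft_force: [-0.2, 0.3, -1.4]
width: 0.0871
```

Run:
```python
from h import *
st();to([.596,.406,.052],Rd(-161.2))
s=read_state();cv2.imwrite("pics/w10.png",camera("wrist")[:,:,::-1])
```

```text
t 17.63 p [0.5992 0.407  0.1281] S [0.1261 0.3772 0.1281] F [-0.2  0.3 -1.4] w 0.0871
axes x [ 0.008  0.004 -1.   ] z [-0.944 -0.328 -0.009] j [-0.24  0.71 -0.68  1.27  0.44  1.29 -2.15]
turn [ 0.008 -0.011  0.002] (deg [ 0.4 -0.5  0.1] ) shift/25mm [ 3.04 -0.    0.16]
```

View pics/w10.png

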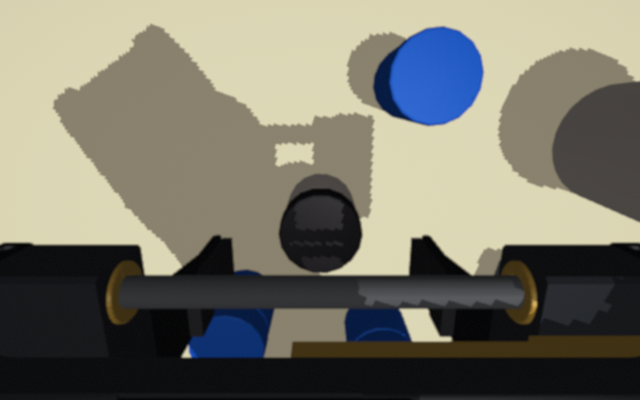

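Run:
```python
from h import *
p=plane("wrist",(320,231),.068);print(p); to([p[0],p[1],.052],Rd(-161.2))
```

```text
[0.59734406 0.40711477 0.068     ]
turn [ 0.008 -0.003 -0.001] (deg [ 0.4 -0.1 -0.1] ) shift/25mm [ 2.8  -0.09 -0.01]
```

Emit:
arm_command(
  targets=[0.01,-0.005,0,1,0,0.1,1,0,0,0,1,0,0,1,0,0,0,0.95,0,0,1,0,0,0,0,0,0,0.3,0,0,0,0,0,0,0.3,0,0,0,0,0,0,0.3,0,0,0,0,0,0,0.3,0,0,0,0,0,0,0.3,0,0,0,0,0,0,0.3,0,0,0,0,0,0,0.3],
  newtons=20,
)

```text
time: 18.52
ee_pos: [0.5989, 0.4003, 0.0589]
eef_rot: [0.7, 0.116, -0.696, 0.115]
ft_force: [0.4, -0.9, -2.0]
width: 0.0506
```

Run:
```python
from h import *
st()
```

```text
t 18.52 p [0.5989 0.4003 0.0589] S [0.125  0.3707 0.0589] F [ 0.4 -0.9 -2. ] w 0.0506
axes x [ 0.005  0.003 -1.   ] z [-0.947 -0.321 -0.006] j [-0.24  0.77 -0.65  1.34  0.48  1.19 -2.17]
```

Emit:
arm_command(
  targets=[0,0,0,-1,0,0,0.3,0,0,0,-1,0,0,0.3,0,0,0,-1,0,0,0.3,0,0,0,-1,0,0,0.3,0,0,0,-1,0,0,0.3,0,0,0,-1,0,0,0.3,0,0,0,-1,0,0,0.3,0,0,0,-0.9,0,0,0.3,0,0,0,0,0,0,0.3],
)

```text
time: 19.27
ee_pos: [0.5961, 0.3994, 0.2668]
eef_rot: [0.699, 0.116, -0.696, 0.116]
ft_force: [1.1, 0.3, -0.4]
width: 0.0509
```

Run:
```python
from h import *
st(); to(W(0,.036,.26),Rd(-173))
```

```text
t 19.27 p [0.5961 0.3994 0.2668] S [0.1221 0.3701 0.2668] F [ 1.1  0.3 -0.4] w 0.0509
axes x [ 0.004  0.001 -1.   ] z [-0.946 -0.324 -0.004] j [-0.24  0.62 -0.7   1.11  0.39  1.53 -2.1 ]
turn [ 0.264 -0.005  0.   ] (deg [11.9 -0.2  0. ] ) shift/25mm [ 0.24 12.07  7.53]
```

Emit:
arm_command(
  targets=[0,0,0,0,1,0.63,0.3,0,0,0,0,1,0.63,0.3,0,0,0,0,1,0.63,0.3,0,0,0,0,1,0.63,0.3,0,0,0,0,1,0.63,0.3,0,0,0,0,1,0.63,0.3,0,0,0,0,1,0.63,0.3,0,0,0,0,1,0.63,0.3,0,0,0,0,1,0.63,0.3,0,0,0,0,1,0.63,0.3,0,0,0,0,1,0.63,0.3,0,0,0,0,0.9,0.6,0.3],
)

```text
time: 20.27
ee_pos: [0.5073, 0.0497, 0.2624]
eef_rot: [0.698, 0.121, -0.696, 0.119]
ft_force: [-0.5, -0.6, -0.8]
width: 0.0511
```

Run:
```python
from h import *
st(); to(W(0,.036,.26),Rd(-173))
```

```text
t 20.27 p [0.5073 0.0497 0.2624] S [-0.0086  0.0338  0.2624] F [-0.5 -0.6 -0.8] w 0.0511
axes x [ 0.003  0.004 -1.   ] z [-0.942 -0.334 -0.004] j [ 0.45  0.12 -0.68  1.71  0.07  1.34 -1.47]
turn [ 0.279 -0.005  0.004] (deg [12.5 -0.2  0.2] ) shift/25mm [ 0.1  -0.01 -0.36]
```

Emit:
arm_command(
  targets=[0.14,0,0,0,0,-0.35,0.3,0.14,0,0,0,0,0,0.3,0,0,0,0,0,0,0.3],
)

```text
time: 20.52
ee_pos: [0.5142, 0.0435, 0.2622]
eef_rot: [0.707, 0.037, -0.705, 0.038]
ft_force: [-0.1, 0.3, -1.2]
width: 0.0512
```

Run:
```python
from h import *
st(); to(W(0,.036,.119),Rd(-173))
crop(camera("scene")[:,:,::-1],150,60,450,250,2.6,"s11")
cv2.imwrite("pics/w11.png",camera("wrist")[:,:,::-1])
```

```text
t 20.52 p [0.5142 0.0435 0.2622] S [-0.0026  0.0268  0.2622] F [-0.1  0.3 -1.2] w 0.0512
axes x [ 0.002 -0.001 -1.   ] z [-0.994 -0.107 -0.002] j [ 0.44  0.13 -0.66  1.69  0.08  1.34 -1.7 ]
turn [-0.02  -0.003 -0.002] (deg [-0.9 -0.1 -0.1] ) shift/25mm [ 5.73 -0.38 -0.09]
```

View pics/s11.png

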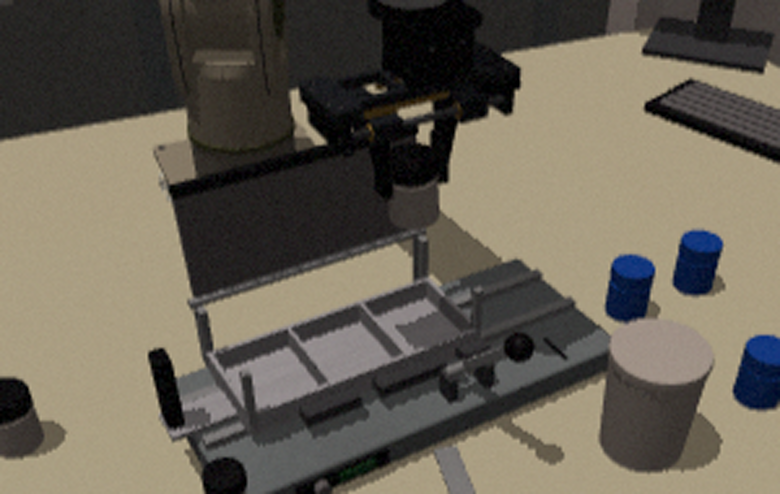

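View pics/w11.png

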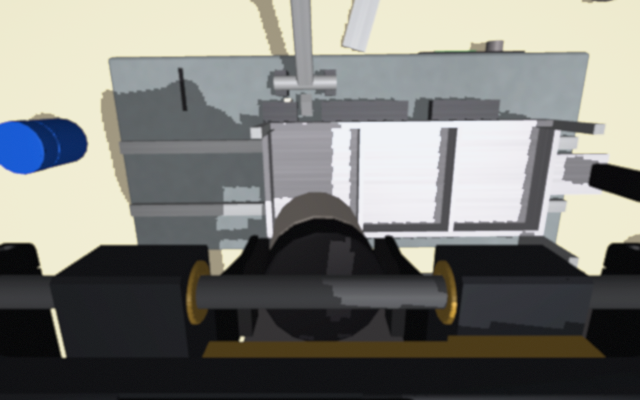

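Run:
```python
from h import *
for p in [(268,126),(355,128),(447,128),(540,128)]: print(S(plane("wrist",p,.082)))
print(S(plane("wrist",(268,235),.082)))
```

```text
[0.04867757 0.07574452 0.082     ]
[ 0.04657517 -0.00074554  0.082     ]
[ 0.04617877 -0.08173582  0.082     ]
[ 0.04577795 -0.16362959  0.082     ]
[-0.05359224  0.08033865  0.082     ]
```

Emit:
arm_command(
  targets=[-0.02,0,0,0.5,-0.45,-0.1,0.3,0,0,0,1,0,0,0.3,0,0,0,1,0,0,0.3,0,0,0,1,0,0,0.3,0,0,0,1,0,0,0.3,0,0,0,0,0,0,0.3],
)

```text
time: 21.12
ee_pos: [0.5153, 0.066, 0.143]
eef_rot: [0.707, 0.059, -0.703, 0.057]
ft_force: [-1.1, -0.6, -1.8]
width: 0.0508
```

Run:
```python
from h import *
st(); to(W(0,.038,.118),Rd(-173))
```

```text
t 21.12 p [0.5153 0.066  0.143 ] S [0.0012 0.049  0.143 ] F [-1.1 -0.6 -1.8] w 0.0508
axes x [ 0.006  0.003 -1.   ] z [-0.987 -0.163 -0.006] j [ 0.39  0.25 -0.67  1.84  0.17  1.11 -1.75]
turn [ 0.053 -0.008  0.002] (deg [ 2.4 -0.4  0.1] ) shift/25mm [1.   0.44 0.07]
```

Emit:
arm_command(
  targets=[0.05,0,0,0,0.4,0.05,0.3,0,0,0,0,0,0,0.3],
)

```text
time: 21.28
ee_pos: [0.5148, 0.0579, 0.1423]
eef_rot: [0.707, 0.047, -0.704, 0.044]
ft_force: [-0.1, -1.2, -2.2]
width: 0.051
```

Run:
```python
from h import *
st(); to(W(0,.038,.118),Rd(-173))
```

```text
t 21.28 p [0.5148 0.0579 0.1423] S [-0.0003  0.041   0.1423] F [-0.1 -1.2 -2.2] w 0.051
axes x [ 0.003  0.004 -1.   ] z [-0.992 -0.129 -0.004] j [ 0.39  0.25 -0.66  1.84  0.16  1.11 -1.77]
turn [ 0.009 -0.005  0.005] (deg [ 0.4 -0.2  0.2] ) shift/25mm [ 0.97  0.12 -0.01]
```

Emit:
arm_command(
  targets=[0,0,0,0.5,0.1,0,0.3,0,0,0,0.3,0,0,0.3,0,0,0,0.15,0,0,0.3,0,0,0,0,0,0,0.3],
)

```text
time: 21.62
ee_pos: [0.5175, 0.0555, 0.12]
eef_rot: [0.709, 0.047, -0.702, 0.045]
ft_force: [0.1, 0.5, -1.8]
width: 0.0508
```

Run:
```python
from h import *
st(); to(W(0,.038,.117),Rd(-173))
```

```text
t 21.62 p [0.5175 0.0555 0.12  ] S [0.0022 0.0383 0.12  ] F [ 0.1  0.5 -1.8] w 0.0508
axes x [ 0.009  0.004 -1.   ] z [-0.992 -0.129 -0.01 ] j [ 0.39  0.27 -0.65  1.86  0.19  1.06 -1.78]
turn [ 0.009 -0.013  0.004] (deg [ 0.4 -0.6  0.2] ) shift/25mm [0.12 0.01 0.09]
```

Lower gently to contact, then release and rise.

Emit:
arm_command(
  targets=[0,-0.01,0,0.15,0,0,0.3,0,0,0,0.05,0,0,0.3],
)

```text
time: 21.78
ee_pos: [0.5184, 0.0559, 0.1157]
eef_rot: [0.707, 0.047, -0.704, 0.045]
ft_force: [-2.4, 0.4, 5.3]
width: 0.0506
```

Emit:
arm_command(
  targets=[0,0,0,0,0,0,0.8,0,0,0,0,0,0,0.8,0,0,0,0,0,0,0.8,0,0,0,0,0,0,0.8],
)

```text
time: 22.12
ee_pos: [0.5191, 0.0563, 0.1165]
eef_rot: [0.707, 0.047, -0.704, 0.045]
ft_force: [-0.5, 0.7, -0.1]
width: 0.0667
```

Run:
```python
from h import *
st()
crop(camera("scene")[:,:,::-1],150,60,450,250,2.6,"s12")
```

```text
t 22.12 p [0.5191 0.0563 0.1165] S [0.0039 0.0389 0.1165] F [-0.5  0.7 -0.1] w 0.0667
axes x [ 0.004  0.003 -1.   ] z [-0.992 -0.13  -0.005] j [ 0.38  0.29 -0.65  1.86  0.2   1.06 -1.79]
```

View pics/s12.png

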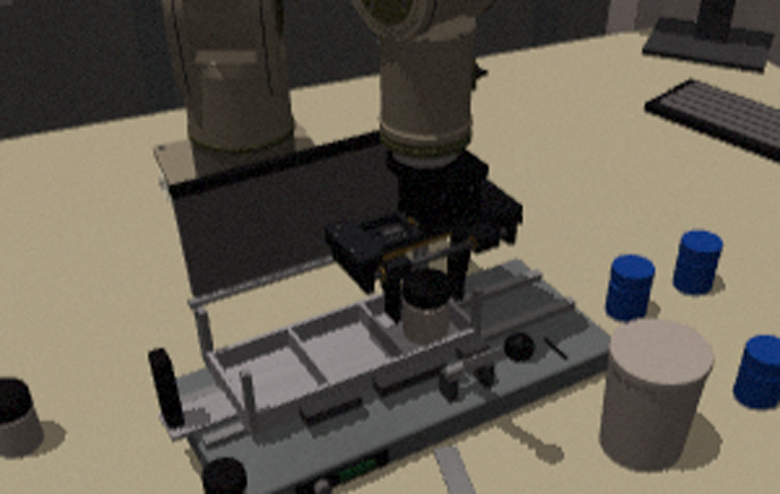

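Emit:
arm_command(
  targets=[0,0,0,-0.5,0,0,0.9,0,0,0,-1,0,0,1,0,0,0,-1,0,0,1,0,0,0,-1,0,0,1,0,0,0,-1,0,0,1,0,0,0,-1,0,0,1,0,0,0,-1,0,0,1,0,0,0,-1,0,0,1,0,0,0,-1,0,0,1,0,0,0,0,0,0,1],
)

```text
time: 23.0
ee_pos: [0.5153, 0.0565, 0.3471]
eef_rot: [0.708, 0.048, -0.703, 0.046]
ft_force: [0.6, -0.1, 0.2]
width: 0.0871
```

Run:
```python
from h import *
st(); to([.41,-.375,.3],Rd(-173))
```

```text
t 23.0 p [0.5153 0.0565 0.3471] S [1.000e-04 3.960e-02 3.471e-01] F [ 0.6 -0.1  0.2] w 0.0871
axes x [ 0.006  0.004 -1.   ] z [-0.991 -0.133 -0.006] j [ 0.43  0.1  -0.67  1.54  0.06  1.51 -1.68]
turn [ 0.015 -0.008  0.004] (deg [ 0.7 -0.3  0.2] ) shift/25mm [ 1.79 16.55  6.49]
```

Emit:
arm_command(
  targets=[0.01,0,0,0,1,0.2,1,0,0,0,0,1,0.2,1,0,0,0,0,1,0.2,1,0,0,0,0,1,0.2,1,0,0,0,0,1,0.2,1,0,0,0,0,1,0.2,1,0,0,0,0,1,0.2,1,0,0,0,0,1,0.2,1,0,0,0,0,1,0.2,1,0,0,0,0,1,0.2,1,0,0,0,0,1,0.7,1,0,0,0,0,1,0.7,1],
)

```text
time: 24.0
ee_pos: [0.4693, -0.2544, 0.3571]
eef_rot: [0.712, 0.053, -0.698, 0.05]
ft_force: [0.2, 0.7, -0.2]
width: 0.0875
```

Run:
```python
from h import *
st(); to([.41,-.375,.26],Rd(-173))
```

```text
t 24.0 p [ 0.4693 -0.2544  0.3571] S [-0.0834 -0.2634  0.3571] F [ 0.2  0.7 -0.2] w 0.0875
axes x [ 0.02   0.005 -1.   ] z [-0.989 -0.145 -0.02 ] j [ 0.79  0.11 -0.4   1.51  0.03  1.52 -1.04]
turn [ 0.03  -0.026  0.004] (deg [ 1.4 -1.2  0.2] ) shift/25mm [3.81 4.44 3.13]
```

Emit:
arm_command(
  targets=[0.015,-0.01,0,0.5,0.9,0.6,1,0.015,-0.01,0,0.7,0.9,0.6,1,0,0,0,0.8,0.9,0.6,1,0,0,0,0.9,0.9,0.6,1,0,0,0,0.9,0.6,0.6,1,0,0,0,0,0,0,1],
)

```text
time: 24.5
ee_pos: [0.402, -0.3785, 0.2629]
eef_rot: [0.709, 0.04, -0.703, 0.041]
ft_force: [-0.7, -1.0, -0.2]
width: 0.0869
```

Run:
```python
from h import *
st()
cv2.imwrite("pics/w13.png",camera("wrist")[:,:,::-1])
```

```text
t 24.5 p [ 0.402  -0.3785  0.2629] S [-0.1653 -0.3784  0.2629] F [-0.7 -1.  -0.2] w 0.0869
axes x [ 0.009 -0.001 -1.   ] z [-0.993 -0.115 -0.009] j [ 0.94  0.17 -0.29  1.62  0.05  1.34 -0.82]
```

View pics/w13.png

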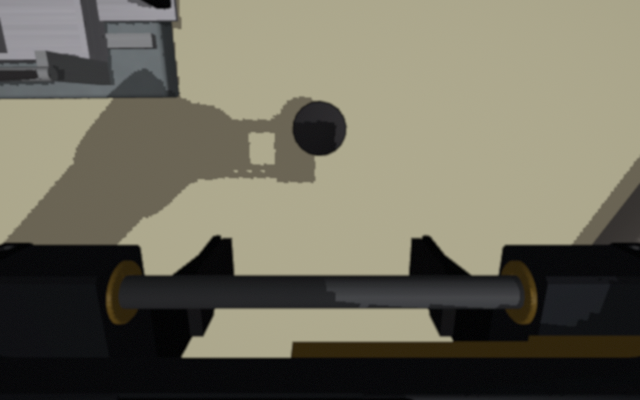

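Black-capped jar at (319,128), nothing near it.

Run:
```python
from h import *
p=plane("wrist",(319,128),.068);print(p); to([p[0],p[1],.055],Rd(-173))
```

```text
[ 0.45270961 -0.36872702  0.068     ]
turn [-0.008 -0.014 -0.004] (deg [-0.3 -0.6 -0.2] ) shift/25mm [ 8.42 -0.14 -1.89]
```

Emit:
arm_command(
  targets=[0,-0.01,0,0.5,-0.1,-1,1,0,0,0,0.9,0,-0.95,1,0,0,0,1,0,-0.1,1,0,0,0,1,0,0,1,0,0,0,1,0,0,1,0,0,0,1,0,0,1,0,0,0,0,0,0,1],
)

```text
time: 25.13
ee_pos: [0.4667, -0.3646, 0.1379]
eef_rot: [0.712, 0.04, -0.699, 0.046]
ft_force: [-0.2, 0.3, -0.4]
width: 0.0875
```

Run:
```python
from h import *
st();to([.454,-.3687,.055],Rd(-173))
cv2.imwrite("pics/w14.png",camera("wrist")[:,:,::-1])
```

```text
t 25.13 p [ 0.4667 -0.3646  0.1379] S [-0.0994 -0.3724  0.1379] F [-0.2  0.3 -0.4] w 0.0875
axes x [ 0.019 -0.008 -1.   ] z [-0.992 -0.122 -0.018] j [ 0.85  0.35 -0.32  1.68  0.12  1.11 -0.95]
turn [-0.    -0.023 -0.013] (deg [-0.  -1.  -0.6] ) shift/25mm [3.31 0.07 0.58]
```

View pics/w14.png

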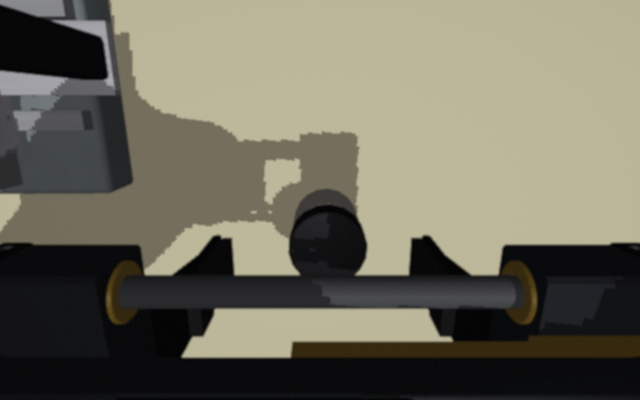

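Emit:
arm_command(
  targets=[0,-0.02,-0.01,0.3,0.1,0.5,1,0,0,0,1,0,0,1,0,0,0,1,0,0,1,0,0,0,0.8,0,0,1,0,0,0,0,0,0,1],
)

```text
time: 25.6
ee_pos: [0.4598, -0.3735, 0.0726]
eef_rot: [0.71, 0.039, -0.701, 0.048]
ft_force: [-0.7, 0.3, 0.9]
width: 0.0871
```

Run:
```python
from h import *
st();to([.454,-.3687,.055],Rd(-173))
```

```text
t 25.6 p [ 0.4598 -0.3735  0.0726] S [-0.1074 -0.3805  0.0726] F [-0.7  0.3  0.9] w 0.0871
axes x [ 0.014 -0.013 -1.   ] z [-0.992 -0.123 -0.012] j [ 0.85  0.42 -0.3   1.74  0.15  0.99 -0.95]
turn [ 0.002 -0.016 -0.018] (deg [ 0.1 -0.7 -0.8] ) shift/25mm [ 0.7  -0.23  0.22]
```

Emit:
arm_command(
  targets=[0,-0.01,-0.01,0.6,-0.2,0.2,1,0,0,0,0,0,0,0.3,0,0,0,0,0,0,0.3,0,0,0,0,0,0,0.3,0,0,0,0,0,0,0.3,0,0,0,0,0,0,0.3,0,0,0,0,0,0,0.3,0,0,0,0,0,0,0.3,0,0,0,0,0,0,0.3],
  newtons=20,
)

```text
time: 26.35
ee_pos: [0.457, -0.373, 0.0668]
eef_rot: [0.71, 0.038, -0.702, 0.048]
ft_force: [0.4, -0.0, -1.7]
width: 0.0508
```

Run:
```python
from h import *
st();to([.454,-.3687,.055],Rd(-173))
```

```text
t 26.35 p [ 0.457  -0.373   0.0668] S [-0.1101 -0.3796  0.0668] F [ 0.4 -0.  -1.7] w 0.0508
axes x [ 0.012 -0.013 -1.   ] z [-0.992 -0.122 -0.011] j [ 0.85  0.42 -0.3   1.75  0.15  0.98 -0.96]
turn [-0.    -0.013 -0.018] (deg [-0.  -0.6 -0.8] ) shift/25mm [ 0.47 -0.19  0.1 ]
```

Emit:
arm_command(
  targets=[0,0,0,-0.5,0,0,0.3,0,0,0,-1,0,0,0.3,0,0,0,-1,0,0,0.3,0,0,0,-1,0,0,0.3,0,0,0,-1,0,0,0.3,0,0,0,-1,0,0,0.3,0,0,0,-1,0,0,0.3,0,0,0,-1,0,0,0.3,0,0,0,-1,0,0,0.3,0,0,0,0,0,0,0.3],
)

```text
time: 27.18
ee_pos: [0.4522, -0.3676, 0.2948]
eef_rot: [0.709, 0.04, -0.703, 0.047]
ft_force: [1.0, 0.3, -1.2]
width: 0.0505
```

Run:
```python
from h import *
st();to(W(0,-.136,.28),Rd(-173))
```

```text
t 27.18 p [ 0.4522 -0.3676  0.2948] S [-0.1142 -0.3737  0.2948] F [ 1.   0.3 -1.2] w 0.0505
axes x [ 0.009 -0.01  -1.   ] z [-0.992 -0.124 -0.008] j [ 0.87  0.23 -0.32  1.5   0.08  1.42 -0.9 ]
turn [ 0.003 -0.01  -0.014] (deg [ 0.1 -0.5 -0.6] ) shift/25mm [ 0.53 -9.5  -4.58]
```

Emit:
arm_command(
  targets=[0,-0.01,-0.01,0,-0.4,-1,0.3,0,0,0,0,-0.4,-1,0.3,0,0,0,0,-0.6,-1,0.3,0,0,0,0,-0.8,-1,0.3,0,0,0,0,-1,-0.5,0.3,0,0,0,0,-1,0,0.3,0,0,0,0,-1,0,0.3,0,0,0,0,-1,0,0.3,0,0,0,0,-1,0,0.3,0,0,0,0,-1,0,0.3,0,0,0,0,-1,0,0.3,0,0,0,0,0,0,0.3],
)

```text
time: 28.18
ee_pos: [0.536, -0.1147, 0.298]
eef_rot: [-0.706, -0.041, 0.706, -0.044]
ft_force: [-0.4, 0.6, -2.1]
width: 0.0505
```

Run:
```python
from h import *
st();to(W(0,-.136,.20),Rd(-173))
cv2.imwrite("pics/w15.png",camera("wrist")[:,:,::-1])
```

```text
t 28.18 p [ 0.536  -0.1147  0.298 ] S [-2.000e-04 -1.328e-01  2.980e-01] F [-0.4  0.6 -2.1] w 0.0505
axes x [-0.    -0.004 -1.   ] z [-0.993 -0.12   0.001] j [ 0.55  0.17 -0.49  1.56  0.09  1.43 -1.39]
turn [-0.002  0.001 -0.006] (deg [-0.1  0.1 -0.3] ) shift/25mm [ 3.92  0.11 -0.01]
```

View pics/w15.png

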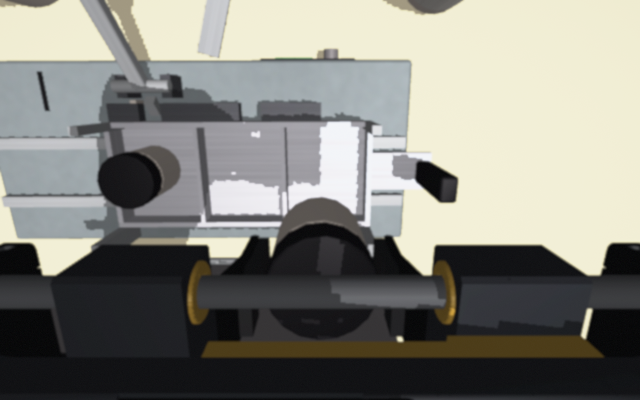

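Emit:
arm_command(
  targets=[0,0,0,0.5,0.1,0,0.3,0,0,0,1,0,0,0.3,0,0,0,1,0,0,0.3,0,0,0,1,0,0,0.3,0,0,0,1,0,0,0.3,0,0,0,1,0,0,0.3,0,0,0,0,0,0,0.3],
)

```text
time: 28.82
ee_pos: [0.5347, -0.1289, 0.1518]
eef_rot: [-0.706, -0.036, 0.706, -0.042]
ft_force: [-1.2, 0.2, -2.6]
width: 0.0505
```

Run:
```python
from h import *
st();to(W(0,-.136,.126),Rd(-173))
```

```text
t 28.82 p [ 0.5347 -0.1289  0.1518] S [-0.0032 -0.1468  0.1518] F [-1.2  0.2 -2.6] w 0.0505
axes x [ 0.    -0.009 -1.   ] z [-0.994 -0.111  0.001] j [ 0.55  0.28 -0.47  1.76  0.15  1.14 -1.42]
turn [-0.014  0.001 -0.011] (deg [-0.6  0.1 -0.5] ) shift/25mm [ 1.03 -0.44 -0.12]
```

Emit:
arm_command(
  targets=[-0.01,0,-0.01,0,-0.4,-0.1,0.3,0,0,0,0,0,0,0.3,0,0,0,0.5,0,0,0.3,0,0,0,0.3,0,0,0.3,0,0,0,0.1,0,0,0.3,0,0,0,0,0,0,0.3],
)

```text
time: 29.32
ee_pos: [0.5375, -0.1204, 0.13]
eef_rot: [0.707, 0.041, -0.705, 0.042]
ft_force: [0.4, -0.5, -1.2]
width: 0.0502
```

Run:
```python
from h import *
st();to(W(0,-.136,.1245),Rd(-173))
```

```text
t 29.32 p [ 0.5375 -0.1204  0.13  ] S [ 0.0006 -0.1387  0.13  ] F [ 0.4 -0.5 -1.2] w 0.0502
axes x [ 0.002 -0.001 -1.   ] z [-0.993 -0.116 -0.002] j [ 0.54  0.3  -0.47  1.78  0.15  1.1  -1.43]
turn [-0.007 -0.002 -0.002] (deg [-0.3 -0.1 -0.1] ) shift/25mm [ 0.22 -0.11  0.02]
```

Emit:
arm_command(
  targets=[0,0,0,0.15,-0.05,0,0.3,0,0,0,0.1,0,0,0.3,0,0,0,0.05,0,0,0.3],
)

```text
time: 29.57
ee_pos: [0.5386, -0.119, 0.1243]
eef_rot: [0.708, 0.04, -0.704, 0.042]
ft_force: [-5.5, 2.0, 16.8]
width: 0.0504
```

Run:
```python
from h import *
st()
```

```text
t 29.57 p [ 0.5386 -0.119   0.1243] S [ 0.0019 -0.1374  0.1243] F [-5.5  2.  16.8] w 0.0504
axes x [ 0.005 -0.002 -1.   ] z [-0.993 -0.116 -0.005] j [ 0.54  0.31 -0.47  1.78  0.16  1.08 -1.44]
```

Contact with the floor. Release and rise.

Emit:
arm_command(
  targets=[0,0,0,-0.05,0,0,0.8,0,0,0,0,0,0,0.8,0,0,0,0,0,0,0.8,0,0,0,0,0,0,0.8,0,0,0,-0.5,0,0,0.8,0,0,0,-1,0,0,0.8,0,0,0,-1,0,0,0.8,0,0,0,-1,0,0,0.8,0,0,0,-1,0,0,0.8,0,0,0,-1,0,0,0.8,0,0,0,-1,0,0,0.8,0,0,0,0,0,0,0.8],
)

```text
time: 30.57
ee_pos: [0.5368, -0.1178, 0.3018]
eef_rot: [0.708, 0.041, -0.703, 0.042]
ft_force: [0.1, 0.8, 0.1]
width: 0.0698
```

Run:
```python
from h import *
st()
cv2.imwrite("pics/w16.png",camera("wrist")[:,:,::-1])
crop(camera("scene")[:,:,::-1],150,60,450,250,2.6,"s16")
cv2.imwrite("pics/t16.png",cv2.convertScaleAbs(camera("top")[:,:,::-1],alpha=1.6))
```

```text
t 30.57 p [ 0.5368 -0.1178  0.3018] S [ 2.000e-04 -1.361e-01  3.018e-01] F [0.1 0.8 0.1] w 0.0698
axes x [ 0.007 -0.002 -1.   ] z [-0.993 -0.118 -0.007] j [ 0.56  0.17 -0.48  1.56  0.08  1.43 -1.38]
```

View pics/w16.png

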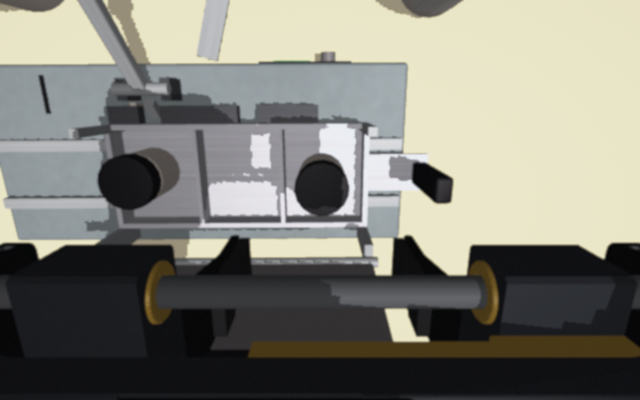

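View pics/s16.png

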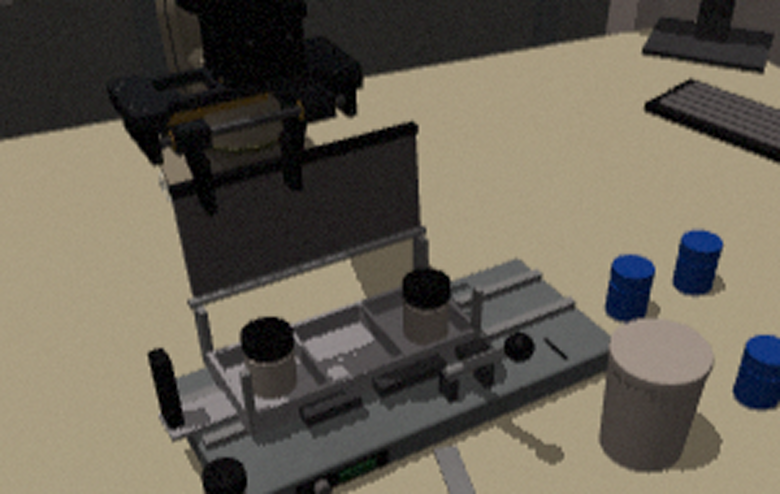

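View pics/t16.png

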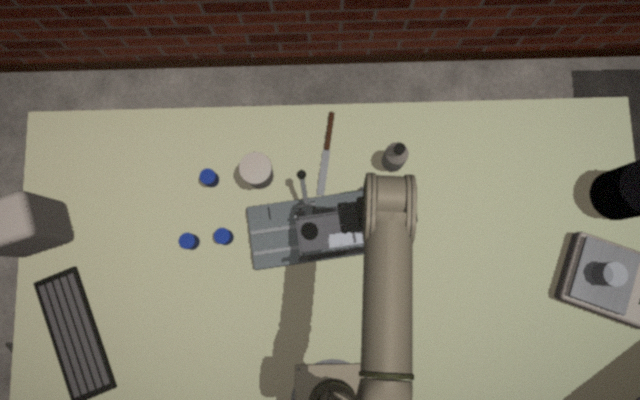

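Run:
```python
from h import *
print("jars S",S(plane("wrist",(130,181),.126)),S(plane("wrist",(322,185),.126)))
for th in (1.55,1.6,1.65,1.7,1.75):
    r=[]
    for y in(-.181,.081):
        p=proj("scene",W(-.07+.12*np.cos(th)-.003,y,.135+.12*np.sin(th))); r.append(((p-[150,60])*2.6).round(0))
    print(th,r)
for y in(-.181,.081): print((proj("scene",W(-.07,y,.135))-[150,60])*2.6)
to(W(-.115,-.05,.33),Rd(-173))
```

```text
jars S [0.00241764 0.03493593 0.126     ] [-0.00179178 -0.1352717   0.126     ]
1.55 [array([176., 196.]), array([422., 130.])]
1.6 [array([174., 193.]), array([419., 128.])]
1.65 [array([172., 191.]), array([416., 126.])]
1.7 [array([170., 188.]), array([413., 124.])]
1.75 [array([168., 186.]), array([411., 122.])]
[195.77793214 301.70362457]
[421.75084354 229.71742849]
turn [-0.005  0.    -0.   ] (deg [-0.2  0.  -0. ] ) shift/25mm [-1.36 -3.42  4.56]
```

Emit:
arm_command(
  targets=[0,0,0,-0.9,0,0,0,0,0,0,-0.9,-0.4,0.6,0,0,0,0,0,-0.8,1,0,0,0,0,0,-0.8,1,0,0,0,0,0,-0.8,1,0,0,0,0,0,-0.6,0.9,0,0,0,0,0,0,0,0,0,0,0,0,0,0,0],
)

```text
time: 31.38
ee_pos: [0.4044, -0.0444, 0.3332]
eef_rot: [-0.7, -0.043, 0.712, -0.039]
ft_force: [0.7, -0.8, -0.2]
width: 0.0243
```

Run:
```python
from h import *
st()
to(W(-.113,-.05,.257),Rd(-173))
```

```text
t 31.38 p [ 0.4044 -0.0444  0.3332] S [-0.1222 -0.0471  0.3332] F [ 0.7 -0.8 -0.2] w 0.0243
axes x [-0.018  0.005 -1.   ] z [-0.993 -0.116  0.017] j [ 0.58 -0.17 -0.5   1.8  -0.08  1.51 -1.36]
turn [-0.008  0.022  0.009] (deg [-0.4  1.   0.4] ) shift/25mm [ 3.04  0.13 -0.42]
```

Down behind the lid.

Emit:
arm_command(
  targets=[0,0.02,0,0.7,0,-0.15,0,0,0,0,1,0,-0.1,0,0,0,0,1,0,0,0,0,0,0,0.3,0,0,0,0,0,0,0,0,0,0],
)

```text
time: 31.8
ee_pos: [0.4109, -0.0446, 0.2533]
eef_rot: [-0.704, -0.043, 0.707, -0.038]
ft_force: [0.3, 0.3, 0.2]
width: 0.0012
```

Run:
```python
from h import *
st()
to(W(-.09,-.05,.257),Rd(-173))
crop(camera("scene")[:,:,::-1],150,60,450,250,2.6,"s17")
```

```text
t 31.8 p [ 0.4109 -0.0446  0.2533] S [-0.1158 -0.0481  0.2533] F [0.3 0.3 0.2] w 0.0012
axes x [-0.005  0.008 -1.   ] z [-0.993 -0.114  0.004] j [ 0.58 -0.13 -0.52  1.93 -0.07  1.33 -1.38]
turn [-0.01   0.005  0.011] (deg [-0.4  0.2  0.5] ) shift/25mm [-0.15  0.07 -1.03]
```

View pics/s17.png

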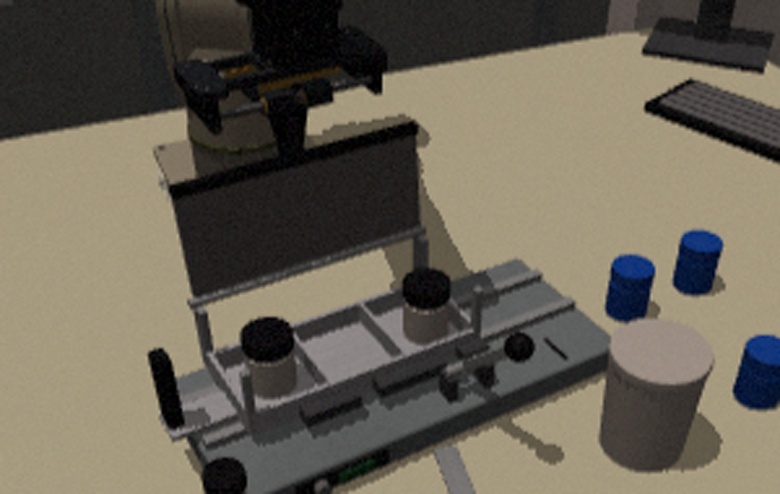

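Emit:
arm_command(
  targets=[0,0,0,0,0,-0.5,0,0,0,0,0,0,-0.5,0,0,0,0,0,0,-0.5,0,0,0,0,0,0,-0.5,0,0,0,0,0,0,-0.5,0,0,0,0,0.1,0,-0.4,0,0,0,0,0.1,0,-0.4,0],
)

```text
time: 32.43
ee_pos: [0.4966, -0.0376, 0.2547]
eef_rot: [-0.704, -0.042, 0.708, -0.036]
ft_force: [-2.4, -0.8, 0.2]
width: 0.0003
```

Run:
```python
from h import *
st()
to(W(-.011,-.05,.230),Rd(-173))
```

```text
t 32.43 p [ 0.4966 -0.0376  0.2547] S [-0.0299 -0.0516  0.2547] F [-2.4 -0.8  0.2] w 0.0003
axes x [-0.007  0.008 -1.   ] z [-0.994 -0.11   0.006] j [ 0.53  0.09 -0.56  1.74  0.04  1.33 -1.51]
turn [-0.016  0.008  0.011] (deg [-0.7  0.3  0.5] ) shift/25mm [ 0.99 -0.06 -0.76]
```

Emit:
arm_command(
  targets=[-0.015,0.01,0.01,0.5,0,-0.4,0,0,0,0,0.5,0,-0.4,0,0,0,0,0.5,0,-0.35,0,0,0,0,0.5,0,-0.3,0],
)

```text
time: 32.77
ee_pos: [0.5391, -0.0342, 0.2102]
eef_rot: [0.709, 0.042, -0.703, 0.042]
ft_force: [-1.2, 0.2, 1.2]
width: 0.0007
```

Run:
```python
from h import *
st()
to(W(.016,-.05,.186),Rd(-173))
crop(camera("scene")[:,:,::-1],150,60,450,250,2.6,"s18")
```

```text
t 32.77 p [ 0.5391 -0.0342  0.2102] S [ 0.0127 -0.0534  0.2102] F [-1.2  0.2  1.2] w 0.0007
axes x [ 0.009  0.001 -1.   ] z [-0.993 -0.119 -0.009] j [ 0.48  0.21 -0.57  1.72  0.12  1.24 -1.56]
turn [-0.004 -0.012 -0.001] (deg [-0.2 -0.5 -0. ] ) shift/25mm [ 0.97 -0.14 -0.12]
```

View pics/s18.png

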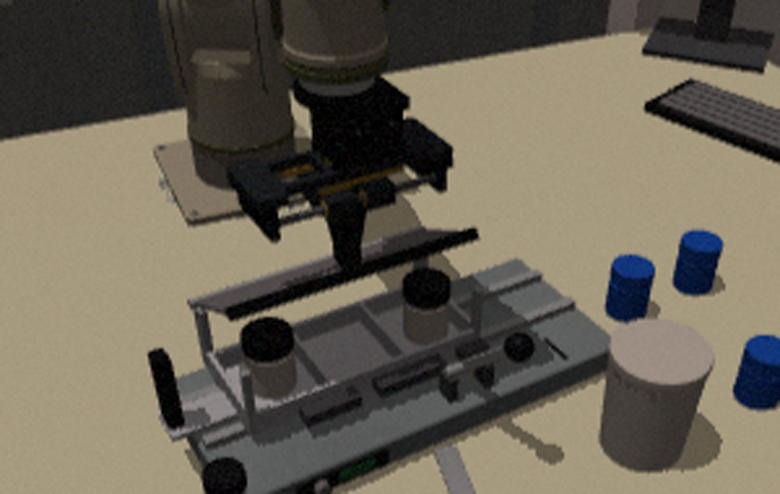

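Now push down.

Emit:
arm_command(
  targets=[0,-0.01,0,0.5,0,-0.1,0,0,0,0,0.5,0,-0.05,0,0,0,0,0.5,0,0,0,0,0,0,0.3,0,0,0],
)

```text
time: 33.15
ee_pos: [0.5466, -0.0346, 0.165]
eef_rot: [0.708, 0.042, -0.704, 0.041]
ft_force: [0.6, 0.2, 0.2]
width: 0.0005
```

Run:
```python
from h import *
st()
```

```text
t 33.15 p [ 0.5466 -0.0346  0.165 ] S [ 0.0201 -0.0547  0.165 ] F [0.6 0.2 0.2] w 0.0005
axes x [ 0.005  0.001 -1.   ] z [-0.993 -0.117 -0.005] j [ 0.47  0.27 -0.56  1.75  0.15  1.16 -1.59]
```

Emit:
arm_command(
  targets=[0,0,0,0.2,0,0,0,0,0,0,0.15,0,0,0],
)

```text
time: 33.32
ee_pos: [0.5469, -0.0347, 0.1596]
eef_rot: [0.708, 0.041, -0.704, 0.042]
ft_force: [-28.4, -0.0, 70.0]
width: 0.0003
```

Emit:
arm_command(
  targets=[0,0,0,0.1,0,0,0],
)

```text
time: 33.4
ee_pos: [0.5467, -0.0346, 0.1602]
eef_rot: [0.708, 0.041, -0.704, 0.042]
ft_force: [-11.6, -0.5, 21.3]
width: 0.0003
```

Run:
```python
from h import *
st()
crop(camera("scene")[:,:,::-1],150,60,450,250,2.6,"s19")
```

```text
t 33.4 p [ 0.5467 -0.0346  0.1602] S [ 0.0202 -0.0547  0.1602] F [-11.6  -0.5  21.3] w 0.0003
axes x [ 0.006 -0.002 -1.   ] z [-0.993 -0.117 -0.006] j [ 0.47  0.27 -0.56  1.76  0.16  1.15 -1.6 ]
```

View pics/s19.png

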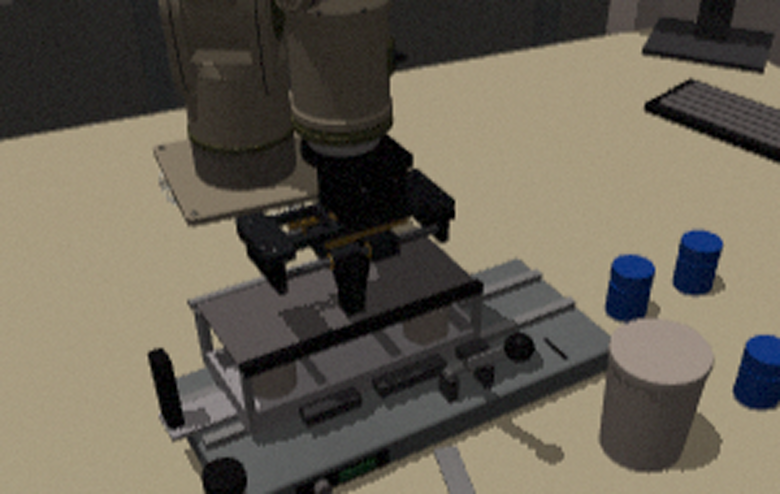

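Emit:
arm_command(
  targets=[0,0,0,-0.5,0,0,0,0,0,0,-1,0,0,0,0,0,0,-1,0,0,0,0,0,0,-1,0,0,0,0,0,0,-1,-0.4,0,0,0,0,0,-0.5,-0.6,-0.8,0,0,0,0,0,-0.5,-1,0,0,0,0,0,-0.5,-1,0,0,0,0,0,-0.5,-1,0,0,0,0,0,-0.5,-1,0,0,0,0,0,-0.5,-1,0],
)

```text
time: 34.37
ee_pos: [0.6799, 0.064, 0.2971]
eef_rot: [0.71, 0.032, -0.703, 0.04]
ft_force: [0.7, 0.6, 0.0]
width: 0.0004
```

Run:
```python
from h import *
st()
to(W(.215,.04,.27),Rd(-173))
```

```text
t 34.37 p [0.6799 0.064  0.2971] S [0.1644 0.027  0.2971] F [0.7 0.6 0. ] w 0.0004
axes x [ 0.011 -0.011 -1.   ] z [-0.995 -0.103 -0.01 ] j [ 0.21  0.5  -0.58  1.18  0.28  1.52 -1.79]
turn [-0.024 -0.012 -0.015] (deg [-1.1 -0.5 -0.7] ) shift/25mm [ 1.1  -0.57 -2.  ]
```

Emit:
arm_command(
  targets=[-0.02,-0.01,-0.01,0,-0.3,-0.9,0,0,0,0,0.3,-0.2,-0.9,0,0,0,0,0.5,0,-0.2,0,0,0,0,0,0,0,0],
)

```text
time: 34.7
ee_pos: [0.732, 0.0868, 0.2739]
eef_rot: [-0.706, -0.043, 0.706, -0.044]
ft_force: [-0.2, -0.6, -1.1]
width: 0.0006
```

Run:
```python
from h import *
st()
to(W(.215,.04,.165),Rd(-173))
s=read_state();cv2.imwrite("pics/w20.png",camera("wrist")[:,:,::-1]);print(proj("wrist",W(.169,.04,.154),s))
crop(camera("scene")[:,:,::-1],150,60,450,250,2.6,"s20")
```

```text
t 34.7 p [0.732  0.0868 0.2739] S [0.2189 0.0432 0.2739] F [-0.2 -0.6 -1.1] w 0.0006
axes x [-0.    -0.002 -1.   ] z [-0.992 -0.122  0.001] j [ 0.13  0.64 -0.56  1.02  0.33  1.56 -1.79]
turn [ 0.001  0.001 -0.003] (deg [ 0.   0.  -0.1] ) shift/25mm [4.36 0.12 0.15]
[326.54118015 260.40965268]
```

View pics/s20.png

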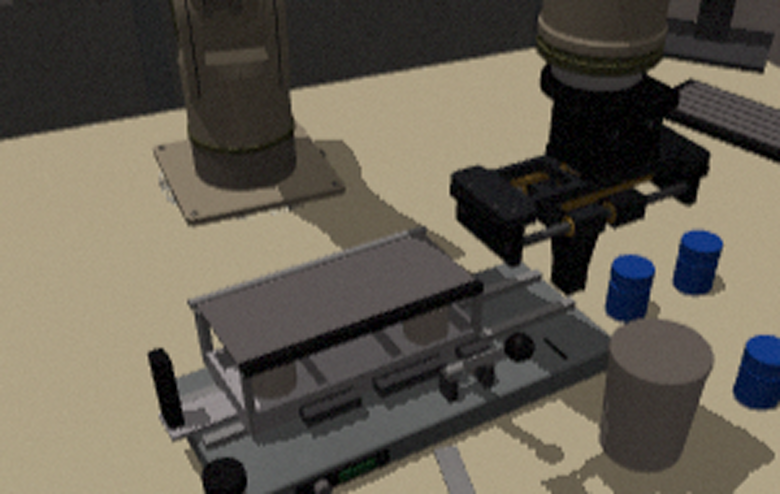

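Emit:
arm_command(
  targets=[0,0,0,0.5,0.1,0,0,0,0,0,1,0,0,0,0,0,0,1,0,0,0,0,0,0,1,0,0,0,0,0,0,0.6,0,0,0,0,0,0,0,0,0,0],
)

```text
time: 35.3
ee_pos: [0.73, 0.0777, 0.1761]
eef_rot: [0.71, 0.039, -0.702, 0.043]
ft_force: [-0.5, 0.3, -1.1]
width: 0.0005
```

Run:
```python
from h import *
st()
to(W(.104,.04,.165),Rd(-173))
```

```text
t 35.3 p [0.73   0.0777 0.1761] S [0.2158 0.0344 0.1761] F [-0.5  0.3 -1.1] w 0.0005
axes x [ 0.012 -0.005 -1.   ] z [-0.993 -0.117 -0.011] j [ 0.17  0.67 -0.55  1.19  0.35  1.36 -1.81]
turn [-0.007 -0.015 -0.008] (deg [-0.3 -0.7 -0.3] ) shift/25mm [ 0.39 -0.2   4.48]
```

Emit:
arm_command(
  targets=[0,-0.01,-0.01,0.4,-0.25,0,0,0,0,0,0,0,0.5,0,0,0,0,0,0,0.5,0,0,0,0,0,0,0.5,0,0,0,0,0,0,0.5,0,0,0,0,0,0,0.5,0,0,0,0,0,0,0.5,0],
)

```text
time: 35.88
ee_pos: [0.6636, 0.0758, 0.1787]
eef_rot: [0.72, 0.042, -0.692, 0.036]
ft_force: [3.3, -0.5, 3.2]
width: 0.0007
```

Run:
```python
from h import *
st()
to(W(.104,.04,.165),Rd(-173))
```

```text
t 35.88 p [0.6636 0.0758 0.1787] S [0.1497 0.0407 0.1787] F [ 3.3 -0.5  3.2] w 0.0007
axes x [ 0.039  0.01  -0.999] z [-0.993 -0.111 -0.04 ] j [ 0.25  0.51 -0.6   1.43  0.29  1.25 -1.83]
turn [-0.014 -0.051  0.007] (deg [-0.6 -2.3  0.3] ) shift/25mm [0.47 0.05 1.85]
```

Emit:
arm_command(
  targets=[0,-0.03,0,0.15,0,0.5,0,0,-0.02,0,0.1,0,0.5,0,0,0,0,0,0,0.4,0,0,0,0,0,0,0.3,0],
)

```text
time: 36.22
ee_pos: [0.6206, 0.0706, 0.1763]
eef_rot: [0.708, 0.04, -0.704, 0.037]
ft_force: [2.7, -0.0, 2.2]
width: 0.0003
```

Run:
```python
from h import *
st()
to(W(.104,.04,.165),Rd(-173))
crop(camera("scene")[:,:,::-1],150,60,450,250,2.6,"s21")
```

```text
t 36.22 p [0.6206 0.0706 0.1763] S [0.1064 0.0407 0.1763] F [ 2.7 -0.   2.2] w 0.0003
axes x [ 0.005  0.006 -1.   ] z [-0.994 -0.109 -0.006] j [ 0.28  0.44 -0.61  1.53  0.26  1.25 -1.82]
turn [-0.016 -0.007  0.006] (deg [-0.7 -0.3  0.3] ) shift/25mm [0.45 0.03 0.1 ]
```

View pics/s21.png

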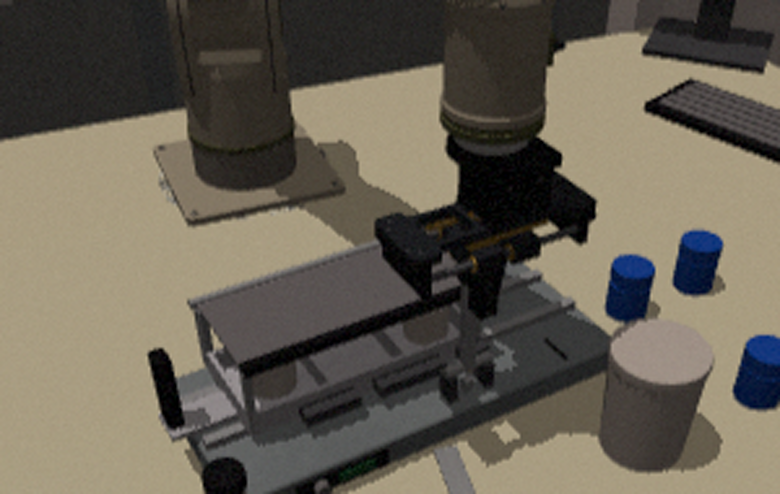

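Emit:
arm_command(
  targets=[0,0,0,0,0,-0.8,0,0,0,0,-0.5,0,-0.3,0,0,0,0,-1,0,0,0,0,0,0,-1,0,0,0.3,0,0,0,-1,0,0,0.5,0,0,0,-1,0,0,0.8,0,0,0,-1,0,0,0.8,0,0,0,0,0,0,0.8],
)

```text
time: 36.93
ee_pos: [0.6416, 0.0733, 0.312]
eef_rot: [-0.699, -0.042, 0.713, -0.038]
ft_force: [1.0, 0.2, 0.9]
width: 0.0261
```

Run:
```python
from h import *
st()
to(W(-.002,-.24,.3),Rd(-173))
crop(camera("scene")[:,:,::-1],150,60,450,250,2.6,"s22")
```

```text
t 36.93 p [0.6416 0.0733 0.312 ] S [0.1276 0.0409 0.312 ] F [1.  0.2 0.9] w 0.0261
axes x [-0.021  0.005 -1.   ] z [-0.994 -0.112  0.02 ] j [ 0.24  0.44 -0.61  1.24  0.23  1.55 -1.79]
turn [-0.013  0.026  0.009] (deg [-0.6  1.2  0.4] ) shift/25mm [ 0.5  11.29  5.06]
```

View pics/s22.png

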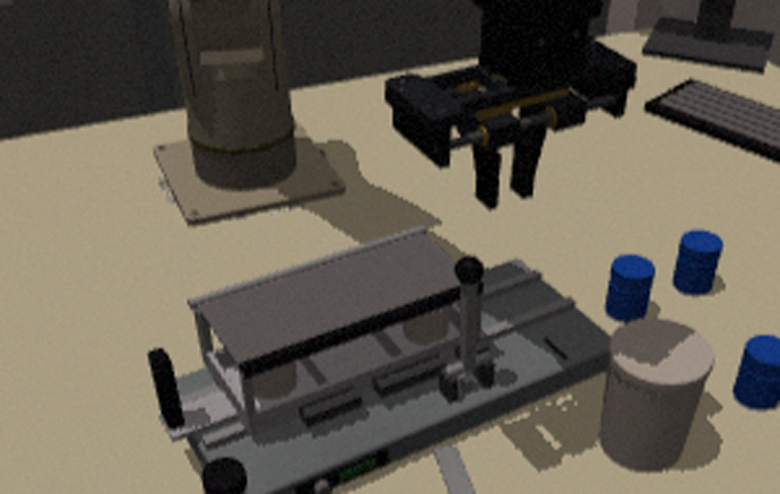

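Emit:
arm_command(
  targets=[-0.01,0.02,0.01,0,1,0.5,0.6,0,0,0,0,1,0.5,0.6,0,0,0,0,1,0.5,0.6,0,0,0,0,1,0.5,0.6,0,0,0,0,1,0.5,0.6,0,0,0,0,1,0.5,0.6,0,0,0,0,1,0.5,0.6,0,0,0,0,1,0.5,0.6,0,0,0,0,1,0.5,0.6,0,0,0,0,1,0.4,0.6,0,0,0,0,0.6,0,0.6,0,0,0,0,0,0,0.6],
)

```text
time: 37.98
ee_pos: [0.5388, -0.2127, 0.2906]
eef_rot: [-0.691, -0.049, 0.72, -0.041]
ft_force: [0.5, -0.3, 0.2]
width: 0.0522
```

Run:
```python
from h import *
st()
to(W(-.002,-.24,.125),Rd(-173))
s=read_state();cv2.imwrite("pics/w23.png",camera("wrist")[:,:,::-1]);print(proj("wrist",W(-.002,-.24,.143),s))
```

```text
t 37.98 p [ 0.5388 -0.2127  0.2906] S [-0.0093 -0.2305  0.2906] F [ 0.5 -0.3  0.2] w 0.0522
axes x [-0.041  0.009 -0.999] z [-0.991 -0.127  0.04 ] j [ 0.7   0.28 -0.5   1.46  0.13  1.48 -1.25]
turn [0.006 0.051 0.018] (deg [0.3 2.3 0.8] ) shift/25mm [ 6.6   0.47 -0.55]
[336.9804667  175.43532172]
```

View pics/w23.png

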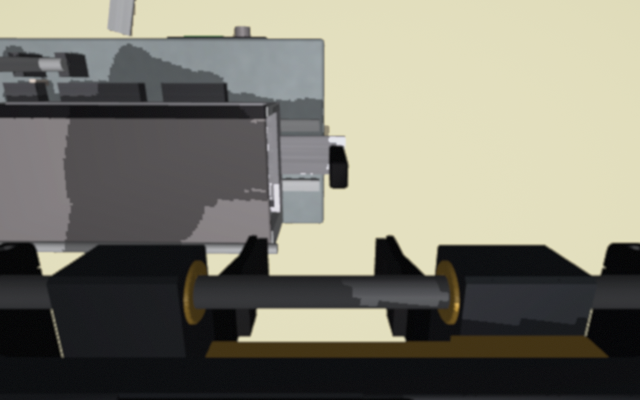

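Emit:
arm_command(
  targets=[0,0.05,0.02,0,0.45,-0.3,0.6,0,0,0,0.7,0,0,0.6,0,0,0,1,0,0,0.6,0,0,0,1,0,0,0.6,0,0,0,1,0,0,0.6,0,0,0,0,0,0,0.6],
)

```text
time: 38.53
ee_pos: [0.5521, -0.2095, 0.1922]
eef_rot: [0.706, 0.051, -0.705, 0.047]
ft_force: [-0.5, -0.1, -0.8]
width: 0.0524
```

Run:
```python
from h import *
st()
to(W(-.002,-.24,.125),Rd(-173))
s=read_state();cv2.imwrite("pics/w24.png",camera("wrist")[:,:,::-1]);print(proj("wrist",W(-.002,-.24,.143),s))
```

```text
t 38.53 p [ 0.5521 -0.2095  0.1922] S [ 0.0042 -0.2289  0.1922] F [-0.5 -0.1 -0.8] w 0.0524
axes x [ 0.001  0.006 -1.   ] z [-0.99  -0.139 -0.002] j [ 0.7   0.33 -0.5   1.6   0.16  1.25 -1.26]
turn [ 0.022 -0.002  0.007] (deg [ 1.  -0.1  0.3] ) shift/25mm [2.68 0.45 0.26]
[343.29762452 244.88950056]
```

View pics/w24.png

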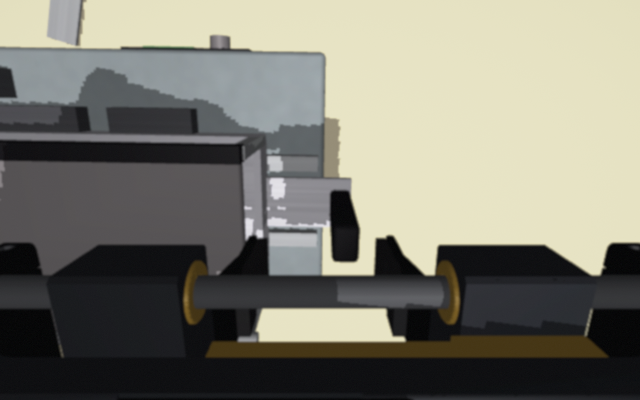

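Emit:
arm_command(
  targets=[0.02,0,0,0,0.45,0.1,0.6,0,0,0,0,0,0.1,0.6],
)

```text
time: 38.75
ee_pos: [0.5514, -0.2196, 0.1968]
eef_rot: [0.707, 0.047, -0.704, 0.043]
ft_force: [-1.1, -0.9, -0.2]
width: 0.0524
```

Run:
```python
from h import *
st()
to(W(-.002,-.24,.125),Rd(-173))
```

```text
t 38.75 p [ 0.5514 -0.2196  0.1968] S [ 0.0023 -0.2389  0.1968] F [-1.1 -0.9 -0.2] w 0.0524
axes x [ 0.005  0.006 -1.   ] z [-0.992 -0.127 -0.005] j [ 0.71  0.33 -0.49  1.59  0.16  1.25 -1.25]
turn [ 0.006 -0.007  0.007] (deg [ 0.3 -0.3  0.3] ) shift/25mm [2.87 0.06 0.19]
```

Emit:
arm_command(
  targets=[0,0,0,0.7,0.05,0.1,0.6,0,0,0,0.8,0,0,0.6,0,0,0,0.8,0,0,0.6,0,0,0,0.4,0,0,0.6,0,0,0,0,0,0,0.1,0,0,0,0,0,0,0.1,0,0,0,0,0,0,0.1,0,0,0,0,0,0,0.1,0,0,0,0,0,0,0.1,0,0,0,0,0,0,0.1,0,0,0,0,0,0,0.1,0,0,0,0,0,0,0.1],
  newtons=25,
)

```text
time: 39.75
ee_pos: [0.5563, -0.2227, 0.1427]
eef_rot: [0.714, 0.044, -0.698, 0.045]
ft_force: [2.3, -3.7, -4.7]
width: 0.0154
```

Run:
```python
from h import *
st()
```

```text
t 39.75 p [ 0.5563 -0.2227  0.1427] S [ 0.0068 -0.2425  0.1427] F [ 2.3 -3.7 -4.7] w 0.0154
axes x [ 0.023  0.    -1.   ] z [-0.992 -0.124 -0.023] j [ 0.7   0.38 -0.48  1.65  0.18  1.13 -1.27]
```

Emit:
arm_command(
  targets=[0,0,0,0.1,-0.5,0,0.1,0,0,0,0.1,-0.5,0,0.1,0,0,0,0.1,-0.5,0,0.1,0,0,0,0,-0.5,0,0.1,0,0,0,0,-0.5,0,0.1,0,0,0,0,-0.5,0,0.1,0,0,0,0,-0.3,0,0.1],
)

```text
time: 40.33
ee_pos: [0.5473, -0.1505, 0.1425]
eef_rot: [0.716, 0.033, -0.695, 0.046]
ft_force: [-0.0, -2.7, -0.5]
width: 0.016
```

Run:
```python
from h import *
st()
s=camera("scene")[:,:,::-1];crop(s,180,100,420,260,3.2,"s25")
```

```text
t 40.33 p [ 0.5473 -0.1505  0.1425] S [ 0.0067 -0.1698  0.1425] F [-0.  -2.7 -0.5] w 0.016
axes x [ 0.031 -0.017 -0.999] z [-0.993 -0.111 -0.029] j [ 0.63  0.31 -0.52  1.75  0.19  1.1  -1.41]
```

View pics/s25.png

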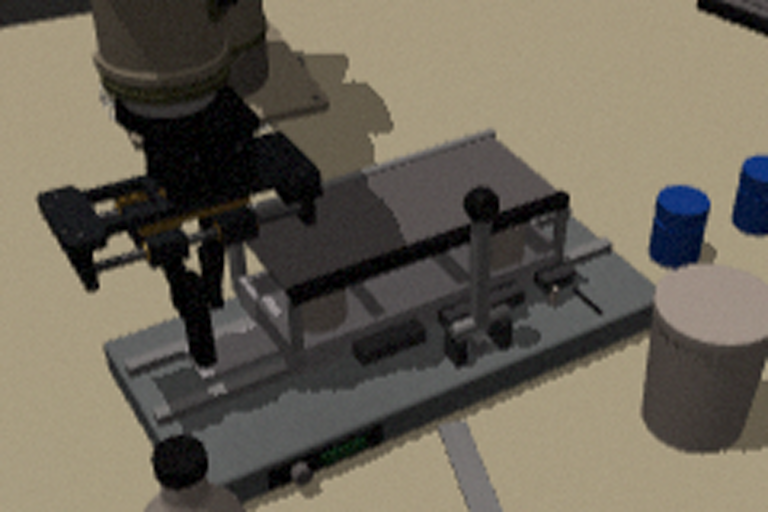

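Emit:
arm_command(
  targets=[0,0,0,0,-0.4,0,0.1,0,0,0,0,-0.4,0,0.1,0,0,0,0,-0.3,0,0.1,0,0,0,0,-0.1,0,0.1],
)

```text
time: 40.72
ee_pos: [0.5435, -0.1193, 0.1425]
eef_rot: [0.716, 0.032, -0.696, 0.047]
ft_force: [-1.2, -2.6, 1.3]
width: 0.0158
```

Run:
```python
from h import *
st()
s=camera("scene")[:,:,::-1];crop(s,300,150,400,220,7.6,"s26")
```

```text
t 40.72 p [ 0.5435 -0.1193  0.1425] S [ 0.0067 -0.1383  0.1425] F [-1.2 -2.6  1.3] w 0.0158
axes x [ 0.03  -0.019 -0.999] z [-0.993 -0.111 -0.028] j [ 0.59  0.29 -0.54  1.78  0.18  1.09 -1.47]
```

View pics/s26.png

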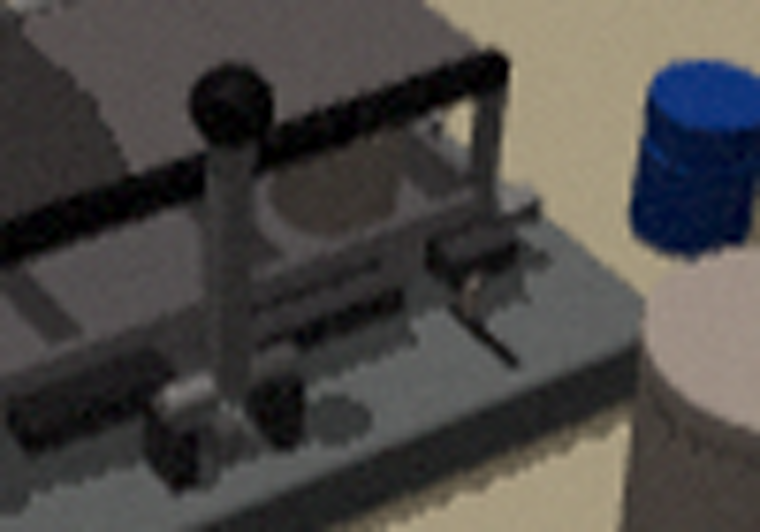

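Run:
```python
from h import *
k=lambda u,v:(300+u/7.6-.4,150+v/7.6-.4)
m=[S(plane("scene",k(*p),.04)) for p in[(455,312),(486,339),(518,365)]];print("mark",np.round(m,4))
for z in(.04,.045,.05,.055): print(z,S(plane("scene",k(472,300),z)).round(4), S(plane("scene",k(472,282),z)).round(4))
print("post top",S(plane("scene",k(490,92),.132)))
print("lid edge end",S(plane("scene",k(508,62),.135)))
cv2.imwrite("pics/w27.png",camera("wrist")[:,:,::-1])
t=cv2.convertScaleAbs(camera("top")[:,:,::-1],alpha=1.8);crop(t,230,170,330,240,7.6,"t27")
```

```text
mark [[0.0647 0.1604 0.04  ]
 [0.0836 0.1609 0.04  ]
 [0.1018 0.162  0.04  ]]
0.04 [0.0622 0.1704 0.04  ] [0.0533 0.1771 0.04  ]
0.045 [0.0669 0.1663 0.045 ] [0.0581 0.1729 0.045 ]
0.05 [0.0716 0.1621 0.05  ] [0.0629 0.1687 0.05  ]
0.055 [0.0764 0.158  0.055 ] [0.0677 0.1645 0.055 ]
post top [0.05599472 0.17229791 0.132     ]
lid edge end [0.04722051 0.18681852 0.135     ]
```

View pics/t27.png

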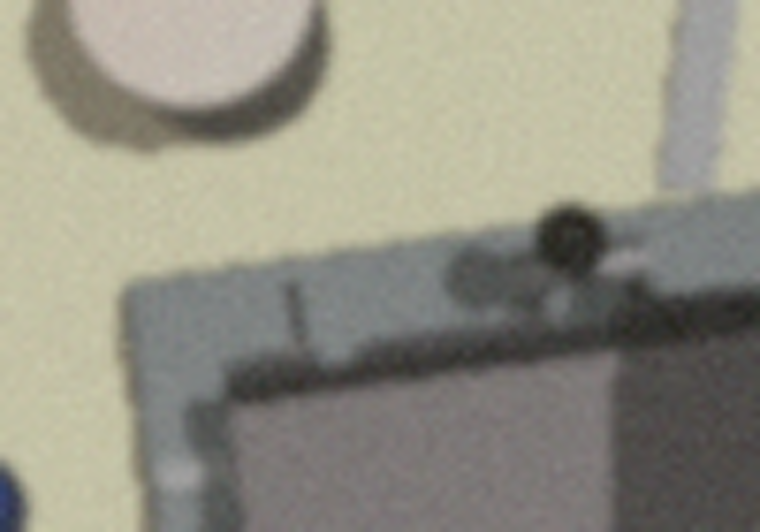

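View pics/w27.png

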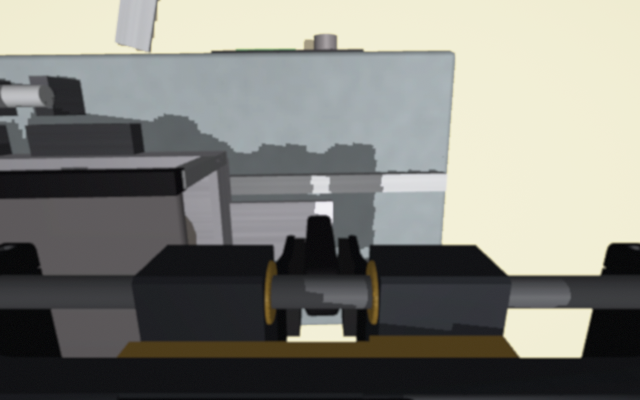

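Run:
```python
from h import *
# rebuild: s22 crop at scale 2.6 origin (150,60): cut same-scale of lid end
im=cv2.imread("pics/s22.png"); c=im[int((130-60)*2.6):int((200-60)*2.6), int((270-150)*2.6):int((360-150)*2.6)]
a=cv2.resize(c,None,fx=2.6,fy=2.6,interpolation=cv2.INTER_CUBIC)
cv2.imwrite("pics/d1.png",cv2.convertScaleAbs(a,alpha=1.5))
print(a.shape)
cv2.imwrite("pics/d2.png",cv2.convertScaleAbs(cv2.imread("pics/s26.png"),alpha=1.6))
f=lambda u,v:(230+u/7.6-.4,170+v/7.6-.4)
print("lid top corner",S(plane("top",f(228,362),.138)),S(plane("top",f(232,403),.138)))
print("mark top",S(plane("top",f(292,285),.04)),S(plane("top",f(304,345),.04)))
print("carr bump",S(plane("top",f(335,352),.05)))
```

```text
(473, 608, 3)
lid top corner [0.06148313 0.17958652 0.138     ] [0.04539234 0.18005245 0.138     ]
mark top [0.1022179  0.16020249 0.04      ] [0.07666252 0.15847915 0.04      ]
carr bump [0.07064596 0.14529985 0.05      ]
```

View pics/d1.png

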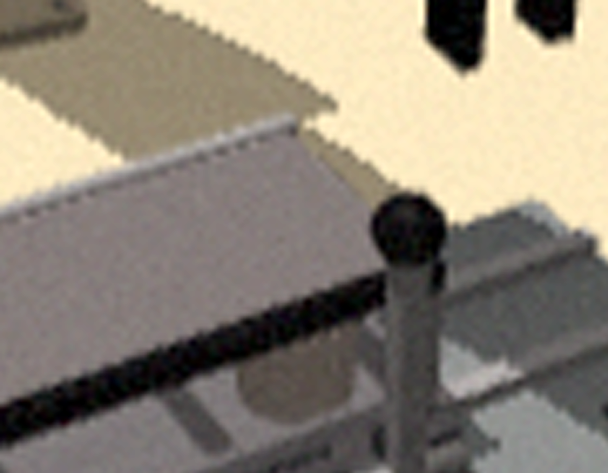

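View pics/d2.png

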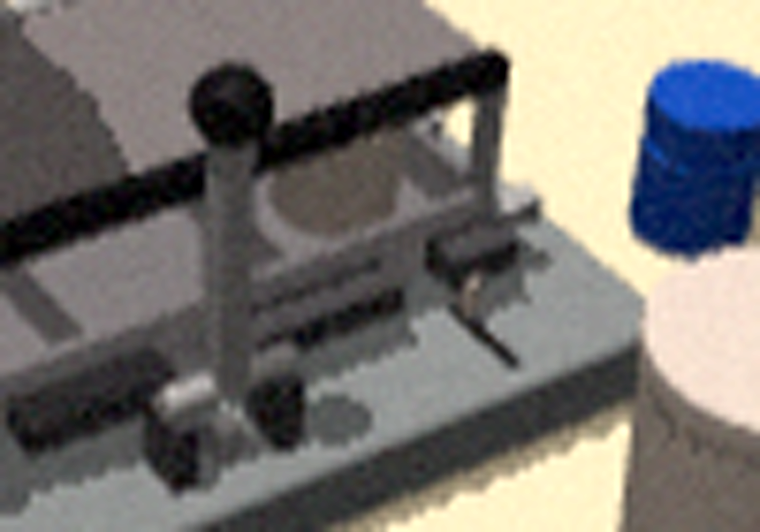

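Emit:
arm_command(
  targets=[0,0,0,0,0,0,0.5,0,0,0,0,0,0,0.5,0,0,0,0,0,0,0.5,0,0,0,0,0,0,0.5,0,0,0,-0.6,0,0,0.5,0,0,0,-1,0,0,0.5,0,0,0,-1,0,0,0,0,0,0,-1,0,0,0,0,0,0,-1,0,0,0,0,0,0,-1,0,0,0,0,0,0,-1,0,0,0,0,0,0,0,0,0,0],
)

```text
time: 41.87
ee_pos: [0.5386, -0.12, 0.3125]
eef_rot: [0.716, 0.031, -0.696, 0.044]
ft_force: [-0.0, -1.0, 0.7]
width: 0.0114
```

Run:
```python
from h import *
st();to(W(.045,.04,.3),Rd(-173))
s=camera("scene")[:,:,::-1];crop(s,300,150,400,220,7.6,"s28")
```

```text
t 41.87 p [ 0.5386 -0.12    0.3125] S [ 0.0017 -0.1384  0.3125] F [-0.  -1.   0.7] w 0.0114
axes x [ 0.03  -0.017 -0.999] z [-0.994 -0.107 -0.028] j [ 0.62  0.16 -0.55  1.55  0.1   1.42 -1.4 ]
turn [-0.019 -0.036 -0.026] (deg [-0.9 -1.6 -1.2] ) shift/25mm [ 0.4  -7.17 -1.61]
```

View pics/s28.png

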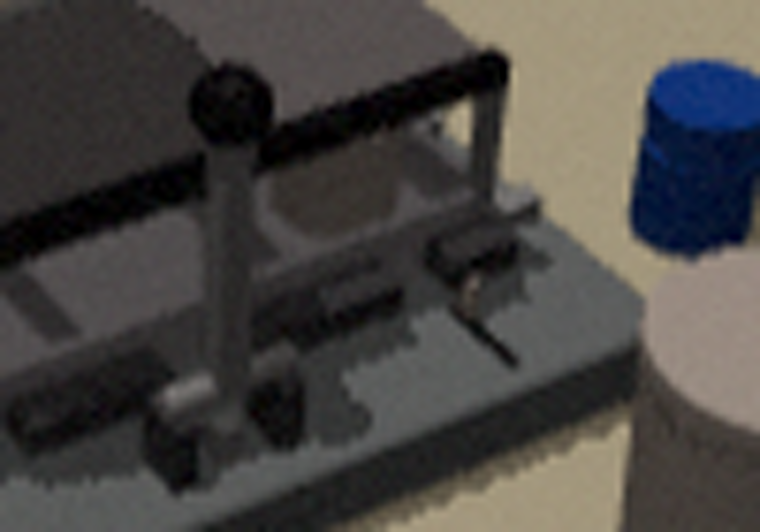

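Emit:
arm_command(
  targets=[-0.02,-0.03,-0.02,0,-1,-0.2,0,0,0,0,0,-1,-0.2,0,0,0,0,0,-1,-0.2,0,0,0,0,0,-1,-0.2,0,0,0,0,0,-1,-0.2,0,0,0,0,0,-1,-0.2,0,0,0,0,0,-1,-0.2,0,0,0,0,0,0,0,0],
)

```text
time: 42.58
ee_pos: [0.5517, 0.0602, 0.3012]
eef_rot: [-0.704, -0.039, 0.708, -0.041]
ft_force: [0.2, 1.0, -1.1]
width: 0.0006
```

Run:
```python
from h import *
st();to(W(.038,.04,.18),Rd(-173))
```

```text
t 42.58 p [0.5517 0.0602 0.3012] S [0.0367 0.0388 0.3012] F [ 0.2  1.  -1.1] w 0.0006
axes x [-0.005 -0.004 -1.   ] z [-0.994 -0.113  0.005] j [ 0.38  0.22 -0.67  1.53  0.14  1.45 -1.75]
turn [-0.011  0.007 -0.004] (deg [-0.5  0.3 -0.2] ) shift/25mm [ 4.85 -0.07 -0.08]
```

Emit:
arm_command(
  targets=[-0.01,0.01,0,0.7,0,0,0,0,0,0,1,0,0,0,0,0,0,1,0,0,0,0,0,0,1,0,0,0,0,0,0,0.6,0,0,0,0,0,0,0,0,0,0],
)

```text
time: 43.08
ee_pos: [0.5507, 0.0604, 0.1845]
eef_rot: [0.706, 0.043, -0.706, 0.045]
ft_force: [-0.0, -0.1, -0.3]
width: 0.0007
```

Run:
```python
from h import *
st();to(W(.038,.04,.18),Rd(-173))
```

```text
t 43.08 p [0.5507 0.0604 0.1845] S [0.0358 0.0391 0.1845] F [-0.  -0.1 -0.3] w 0.0007
axes x [ 0.001 -0.003 -1.   ] z [-0.992 -0.125 -0.   ] j [ 0.37  0.29 -0.66  1.7   0.19  1.22 -1.78]
turn [ 0.004 -0.    -0.004] (deg [ 0.2 -0.  -0.2] ) shift/25mm [ 0.18 -0.03 -0.09]
```

Emit:
arm_command(
  targets=[0,0,0,0,0,-0.5,0,0,0,0,0,0,-0.5,0,0,0,0,0,0,-0.5,0,0,0,0,0.1,0,-0.5,0,0,0,0,0.1,0,-0.5,0,0,0,0,0.1,0,-0.5,0],
)

```text
time: 43.58
ee_pos: [0.6245, 0.0672, 0.1761]
eef_rot: [-0.703, -0.042, 0.708, -0.045]
ft_force: [-3.0, 0.0, -0.2]
width: 0.0002
```

Run:
```python
from h import *
st();to(W(.145,.04,.172),Rd(-173))
```

```text
t 43.58 p [0.6245 0.0672 0.1761] S [0.1098 0.0369 0.1761] F [-3.   0.  -0.2] w 0.0002
axes x [-0.006 -0.005 -1.   ] z [-0.992 -0.124  0.007] j [ 0.29  0.46 -0.63  1.51  0.28  1.27 -1.82]
turn [ 0.002  0.009 -0.005] (deg [ 0.1  0.4 -0.2] ) shift/25mm [ 0.16 -0.12 -1.41]
```

Emit:
arm_command(
  targets=[0,0.01,0,0.1,-0.1,-0.4,0,0,0,0,0.1,0,-0.4,0,0,0,0,0.05,0,-0.4,0],
)

```text
time: 43.83
ee_pos: [0.6553, 0.0724, 0.1692]
eef_rot: [-0.706, -0.042, 0.706, -0.045]
ft_force: [-1.4, -1.4, 0.7]
width: 0.0009
```

Emit:
arm_command(
  targets=[0,0,0,0,0,-0.25,0],
)

```text
time: 43.92
ee_pos: [0.6585, 0.0729, 0.1683]
eef_rot: [-0.702, -0.042, 0.709, -0.045]
ft_force: [-41.8, -6.2, 21.7]
width: 0.0006
```

Run:
```python
from h import *
st();to(W(.146,.04,.172),Rd(-173))
```

```text
t 43.92 p [0.6585 0.0729 0.1683] S [0.1443 0.0384 0.1683] F [-41.8  -6.2  21.7] w 0.0006
axes x [-0.01  -0.006 -1.   ] z [-0.992 -0.122  0.01 ] j [ 0.25  0.54 -0.61  1.41  0.31  1.3  -1.83]
turn [ 0.001  0.013 -0.006] (deg [ 0.   0.6 -0.3] ) shift/25mm [-0.15 -0.06 -0.07]
```

Emit:
arm_command(
  targets=[0,0.01,0,0,0,0.5,0,0,0,0,-1,0,0.3,0,0,0,0,-1,0,0,0,0,0,0,-1,0,0,0,0,0,0,-1,0,0,0,0,0,0,-1,0,0.5,0,0,0,0,-1,0,1,0,0,0,0,-1,0,1,0,0,0,0,0,0,1,0,0,0,0,0,1,1,0,0,0,0,0,1,1,0,0,0,0,0,0,0,0],
)

```text
time: 44.92
ee_pos: [0.5039, 0.0049, 0.3537]
eef_rot: [0.706, 0.044, -0.705, 0.046]
ft_force: [0.1, -1.1, -0.1]
width: 0.0008
```

Run:
```python
from h import *
st()
im=camera("scene")[:,:,::-1];crop(im,300,150,400,220,7.6,"s30")
t=cv2.convertScaleAbs(camera("top")[:,:,::-1],alpha=1.8);crop(t,200,120,460,290,3,"t30")
crop(im,180,100,420,260,3.2,"s30b")
```

```text
t 44.92 p [0.5039 0.0049 0.3537] S [-0.0175 -0.0103  0.3537] F [ 0.1 -1.1 -0.1] w 0.0008
axes x [ 0.001 -0.003 -1.   ] z [-0.992 -0.127 -0.001] j [ 0.5   0.07 -0.63  1.56  0.04  1.53 -1.57]
```

View pics/s30.png

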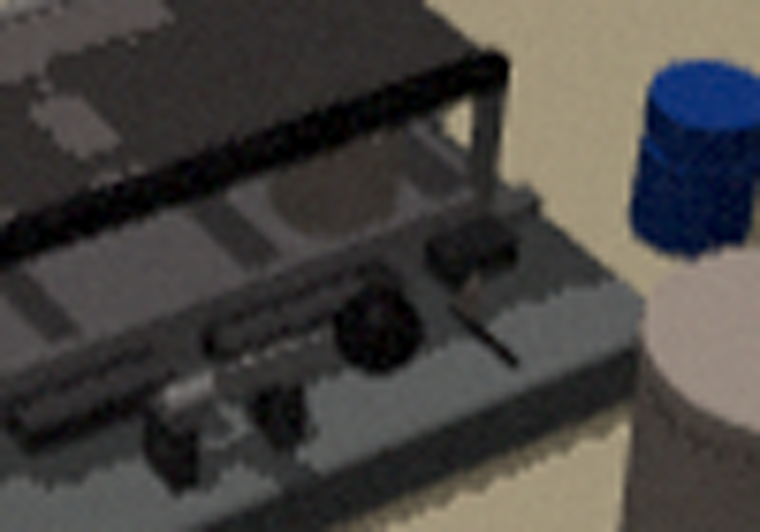

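View pics/s30b.png

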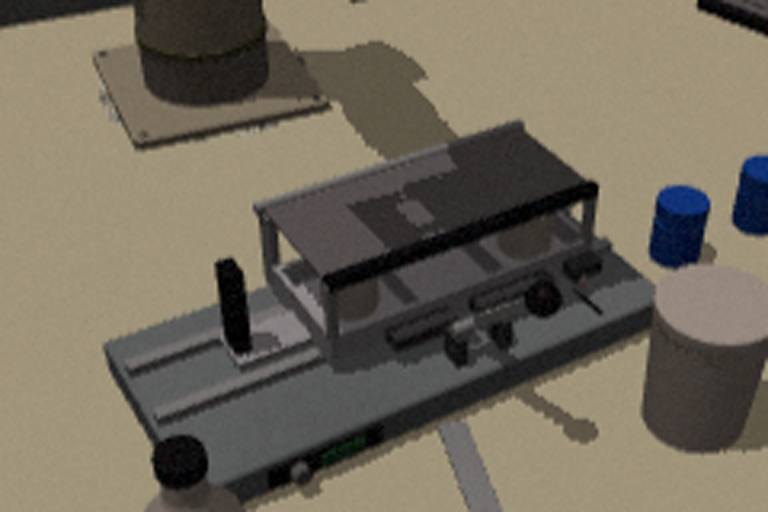

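View pics/t30.png

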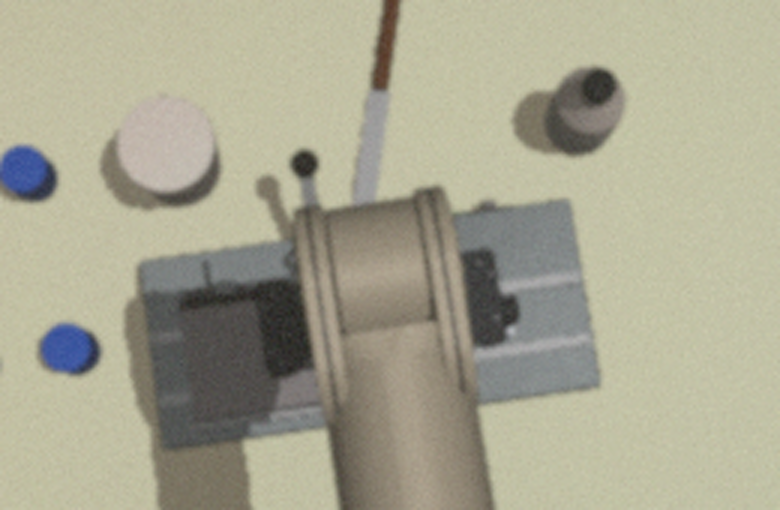

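Run:
```python
from h import *
for a in(0,.1): print(a,proj("scene",W(.088+.115*np.sin(np.pi/4-a),.04,.073+.115*np.cos(np.pi/4-a))),"seen",(349.5,193.2))
print("knob tri", S(two(ray("scene",(349.5,193.2)),ray("top",(200+304/3-.3,120+163/3-.3)))[0]))
print(S(plane("top",(200+185/3-.3,120+292/3-.3),.138)))
```

```text
0 [349.34023994 193.59706666] seen (349.5, 193.2)
0.1 [347.49334109 189.11770111] seen (349.5, 193.2)
knob tri [0.16899978 0.04043883 0.15511563]
[0.06131642 0.17434127 0.138     ]
```

Knob position matches lever = 0 and the pointer sits on the mark. Handing in.

Run:
```python
from h import *
print(close_job())
```

```text
the job is handed in; nothing more can be done
None
```

The job is done and handed in at about 45 s. I parked and locked the carriage and stood both black-capped jars upright in the two end bays. Then I shut the lid, raised the lever, slid the carriage to the run mark and locked it there. Only two jars were present. One was knocked aside during the run, so I measured its position again before picking it up. The blue look-alikes, tub, bottle and knife were left alone and showed no movement in the pictures.

**Last checks that agreed**
- **Lever:** the knob measured at shaker x 0.169, height 0.155, which is the fully down position.
- **Lid:** it looks level in the last picture. At shutting, the fingertips stopped at the height of the shut lid.
- **Carriage:** the pointer is at the end of the run mark, the lever dropped into its notch, and the arm is clear of everything.

**Readings that disagreed or failed**
- **Carriage position:** most estimates put it at 0.099–0.104 m. Two rough corner readings gave 0.093–0.094 m and one gave 0.106 m.
- **Joint limit:** a wrong-way wrist turn took joint 7 to 2.6025 against its 2.6 limit before I reversed it.
- **Push force:** shutting the lid briefly showed about 76 N at the wrist, made by the fingertips. That is under the 120 N wrist limit.

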